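Load and lock the casting pressure pot

ROBOT

A 6-joint arm with a two-finger parallel gripper is mounted at the origin on the work surface. World frame = base frame: x ahead of the robot, y to its left, z up, the work surface at z = 0. Lengths are in m, angles in rad, forces in N, time in s.
With the tool pointing down it reaches from about 0.3 to 0.85 m from the base axis. Payload 4.2 kg.
Tool frame: the origin (TCP) lies at the very end of the fingers, on their centre line; the grasp point (between the pads) lies 19 mm behind it (grip_point_offset is the distance from the TCP to the grasp point, in m); z points along the fingers, y is the direction in which the jaws open and shut (so a half turn about z gives the same grasp; the last joint's range is limited). The gripper opens to 91 mm and grips with 3 to 60 N. Pads are 32 mm wide; open, the fingers measure 118 mm over their backs; the gripper's body (76 mm by 178 mm) begins 60 mm behind the grasp point.
Start: joints at [1.285, 0.32, 1.565, -0, 1.257, -0.02], TCP at [0.151, 0.555, 0.214] pointing down, gripper open.
Joint ranges: [-3.11, 3.11], [-0.84, 2.01], [0.21, 2.61], [-1.34, 4.49], [0.05, 2.63], [-2.56, 2.56]. Speed limits (rad/s): [2.57, 2.57, 3.14, 3.14, 3.14, 3.14].

INTERFACE

Orientations are given as a unit quaternion [x, y, z, w].
In Python, from workcell import * gives the robot as it stands.
- The arm moves only by the tool play_rows, never from a script. Its argument "plan" is a list that holds one entry, the list of rows, each a list of 5 numbers: the shift along the world's x, y, z each as a share of 0.15 m, from -1 to 1, then the turn about the world's z as a share of pi rad, from -1 to 1, then the opening, from 0 (shut) to 1 (fully open). In form: [[[tx, ty, tz, roll, grip], ...]]. A call has 1 to 8 rows; each row is the pose to reach, as a shift and turn from the pose measured when the call began, turning the shorter way round; what a row does not reach only later rows make up. A row lasts 1/8 s, in which the tool goes at most 62.5 mm and 10.7 degrees, less where a joint would pass 70% of its speed; a pose out of reach is approached as far as the arm can. A call with a number of a shift or a turn outside -1 to 1 is refused whole. A call with a gripper value outside its range is refused whole. The fingers move at their own pace and stop on an object; "grip_force" is the grip in N (left out, the last holds). Time passes only in rows, so rows that repeat a pose let the fingers close. It gives the time, the measured TCP pose, the force and the opening at its end, in the units of the state.
- get_state(): the state, without advancing time (a new reading comes with each control period).
- snapshot(name): name is "scene" or "side" or "wrist"; returns the picture (400x640x3 uint8, blue, green, red); there is no depth.
- calibration(name): a dict with "K" (3x3 intrinsics, pixels), "world_to_cam" (4x4, takes a point from world to camera coordinates). Camera axes: x right, y down, z forward; pixel columns grow to the right and rows downward; lengths in m; the calibration is good to about 2 mm. A picture is of the moment at which its call begins: read the wrist's pose just before it. calibration takes no time and is no camera call; for the wrist camera it gives the pose at the moment of the call.
- close_job(): hands the job in, once; it reports no verdict.
The state is a dict: "t": time; "joint_positions": joint angles; "qvel": joint speeds; "joint_torque": joint torques, N m; "position": TCP position; "eef_rot": TCP orientation; "ft_force": force on the tool from outside, world axes, zero at the start; "wrist_torque": the same for the moment, N m; "gripper_width": finger opening in m.
Only numpy, scipy, OpenCV 4.12 (cv2) and the standard library are available. Lean on these libraries where they do the work, as an engineer would, in place of code of your own. Each camera call takes 0.05 s, during which the arm holds its last target.

TASK

Load the casting pressure pot, which stands shut and locked: turn its captive lock ring back to the open marks, lift off the lid and lay it flat on the round wooden batt, then seat every mould from the ware board in a recess of the tray inside the pot, neck up and pressed fully home. Lower the lid flat onto the pot again and turn the lock ring until its arms stand at the locked marks; leave the bowl and the tub alone.

Things in the scene. Friction and masses are not known exactly. Their poses are not given: they have to be found in the camera images.
- pot: low round pressure pot of grey cast metal, fixed, 244 mm across its flange, 115 mm high; origin at the centre of its underside, z up. Inside radius 106 mm. Inside, a white tray 148 mm square, its top 75 mm above the bench (40 mm below the flange's top), has four recesses 64 x 64 mm, 30 mm deep, at 72 mm pitch, square to the pot's x and y. A mould not fully home keeps the lid from closing
- recess0 (a point): middle of the floor of one tray recess, 45 mm above the bench; axes as the pot's; x +36, y +36 mm in the pot's frame. Any mould may go in any recess; one that is home has its block's top flush with the tray and its neck's top 6 mm below the flange's top
- recess1 (a point): middle of the floor of one tray recess, 45 mm above the bench; axes as the pot's; x +36, y -36 mm in the pot's frame. Any mould may go in any recess; one that is home has its block's top flush with the tray and its neck's top 6 mm below the flange's top
- recess2 (a point): middle of the floor of one tray recess, 45 mm above the bench; axes as the pot's; x -36, y +36 mm in the pot's frame. Any mould may go in any recess; one that is home has its block's top flush with the tray and its neck's top 6 mm below the flange's top
- recess3 (a point): middle of the floor of one tray recess, 45 mm above the bench; axes as the pot's; x -36, y -36 mm in the pot's frame. Any mould may go in any recess; one that is home has its block's top flush with the tray and its neck's top 6 mm below the flange's top
- seat (a point): centre of the flange's top face, on which the lid lies; 115 mm above the bench, on the pot's axis. The lock ring round the flange is 280 mm across, 252 mm inside, and stands 20.5 mm above the flange's top; its four inward lugs, each 40 degrees wide, reach in to radius 116 mm, their undersides 12.5 mm above the flange's top
- lock_ring (a joint): turn of the dark steel lock ring on the pot's axis, rad, growing clockwise from above: 0 at the open marks (two thin lines), 0.785 at the locked marks (broad bar); stops at -0.06 and 0.90. Starts at 0.70 to 0.86 (locked), stays where left, needs about 3 N at a grip. At 0 its lugs stand at 45 + k 90 degrees from the pot's x, so lid lugs along the pot's x and y pass, with 15 degrees to spare; at 0.785 they cover them
- grip_a (a point): one of two black upright hand grips on the ring: a round post 20 mm across, 50 mm tall, on an arm of the ring 152 mm from the pot's axis. Point: on the post's axis, 22 mm below its top, 40 mm above the flange's top. It stands at 112.5 degrees from the pot's x (anticlockwise from above) with the ring at 0, at 67.5 at the locked mark. The marks are on a fixed aluminium plate under the arm
- grip_b (a point): the other hand grip of the ring, the same, opposite grip_a
- lid_handle (a point): loose lid: aluminium disc 224 mm across, 10 mm thick (16 in the middle), 0.75 kg, four lugs 42 mm wide at its +x, -x, +y, -y, to radius 120 mm. Point: centre of its bar handle, 52 mm above the underside; bar 124 mm along the lid's x, 18 wide, 18 high. A gauge and a valve, 46 mm high, stand at x +84 and -84 mm. Any quarter turn fits; 4 mm to spare all round in the ring. Starts locked on the pot
- batt: round wooden batt, empty at the start, on which the lid is laid down while the pot is open, 236 mm across, 10 mm thick, fixed; origin at the centre of its underside
- ware_board: pale wooden board on which the moulds stand, 240 x 210 x 10 mm, fixed; origin at the centre of its underside
- mould0_mid (a point): casting mould 0, one of up to four alike (absent: None), upright on the ware board: off-white block 60 x 60 x 30 mm high, lowest 6 mm drawn in to 56 x 56; on top in the middle a grey capped neck, a cylinder 30 mm across, 34 mm tall, to lift it by. 0.2 kg. Point: on the centre line 32 mm above the underside, 2 mm above the block's top, 32 mm below the neck's top. z up, x, y square to the sides (any quarter turn fits)
- mould1_mid (a point): casting mould 1, one of up to four alike (absent: None), upright on the ware board: off-white block 60 x 60 x 30 mm high, lowest 6 mm drawn in to 56 x 56; on top in the middle a grey capped neck, a cylinder 30 mm across, 34 mm tall, to lift it by. 0.2 kg. Point: on the centre line 32 mm above the underside, 2 mm above the block's top, 32 mm below the neck's top. z up, x, y square to the sides (any quarter turn fits)
- mould2_mid (a point): casting mould 2, one of up to four alike (absent: None), upright on the ware board: off-white block 60 x 60 x 30 mm high, lowest 6 mm drawn in to 56 x 56; on top in the middle a grey capped neck, a cylinder 30 mm across, 34 mm tall, to lift it by. 0.2 kg. Point: on the centre line 32 mm above the underside, 2 mm above the block's top, 32 mm below the neck's top. z up, x, y square to the sides (any quarter turn fits)
- mould3_mid (a point): casting mould 3, one of up to four alike (absent: None), upright on the ware board: off-white block 60 x 60 x 30 mm high, lowest 6 mm drawn in to 56 x 56; on top in the middle a grey capped neck, a cylinder 30 mm across, 34 mm tall, to lift it by. 0.2 kg. Point: on the centre line 32 mm above the underside, 2 mm above the block's top, 32 mm below the neck's top. z up, x, y square to the sides (any quarter turn fits)
- bowl: bystander: black plastic bowl 130 mm across, 55 mm high; origin under its centre
- tub: bystander: white plastic jar with a lid, 84 mm across, 95 mm high; origin under its centre
Things that resemble listed ones, but are neither listed nor needed, are in the scene too. Leave any green or yellow look-alike of the part that bears lid_handle alone.

How it is judged:
By the outcome, as a careful person would: the job done as asked, in the order asked, and still so for the second after the job is handed in, with the robot touching nothing.
Of mould0, mould1, mould2, mould3 only 2 to 4 are there at a start; the rules pass over those that are not, and their reading is None.
At some moment in a run one of mould0, mould1, mould2, mould3 may be knocked a few centimetres aside while the robot is not near it.
Once in a run the grip may slacken for a moment while it holds something.
It also fails if it takes over 210 s, if anything falls off the work surface, if the arm or the gripper's body presses on something with over 40 N, if the wrist force passes 120 N, or if a joint passes its speed limit or range.

## Working session

There is one attempt and no reset: what is moved stays moved. The work goes in short steps, Python scripts to look and compute and a tool call to move; the robot and the scene stay as the last step left them, time stands still between calls to the robot, and variables do not carry over. Pictures are saved under pics/ and viewed, and the job is handed in when it is done.

Besides the shell and the picture viewer there is one more tool, called after ">>>" in YAML: its name, and indented under it one key for each argument. play_rows: Moves the arm, as the interface text tells. Its arguments: {"type":"object","properties":{"plan":{"type":"array"},"grip_force":{"type":"number"}},"required":["plan"]}

```bash
ls; mkdir -p pics; python3 - <<'E'
from workcell import *
import cv2,json
print(get_state())
for n in("scene","side","wrist"):
    c=calibration(n);print(n,c)
    cv2.imwrite(f"pics/a_{n}.png",snapshot(n))
E
```

```text
pics
{'t': 0.0, 'joint_positions': array([ 1.28502254e+00,  3.20290974e-01,  1.56568391e+00, -1.72673530e-06,
        1.25735662e+00, -2.00245235e-02]), 'qvel': array([ 0.00034499,  0.00095197, -0.00148378, -0.00017986,  0.00013831,
       -0.0001363 ]), 'joint_torque': array([-4.08451315e-04, -4.12452507e+01, -2.31978267e+01,  7.27127306e-02,
        4.56530973e-02, -1.54406730e-04]), 'position': array([0.15088677, 0.55433436, 0.2131189 ]), 'eef_rot': array([ 1.32483665e-01,  9.91184807e-01, -8.59406487e-04, -1.31605413e-04]), 'ft_force': array([ 0.21735346,  0.07011389, -0.74753869]), 'wrist_torque': array([ 0.00099187, -0.04918914, -0.04417943]), 'gripper_width': 0.09154837978107846}
scene {'K': array([[419.0012196 ,   0.        , 313.07738191],
       [  0.        , 419.0012196 , 199.59954336],
       [  0.        ,   0.        ,   1.        ]]), 'world_to_cam': array([[-0.1984898 ,  0.98007853,  0.00691928,  0.10520604],
       [ 0.71642999,  0.14990492, -0.68136377, -0.23250332],
       [-0.66882724, -0.13028658, -0.73191224,  1.69236204],
       [ 0.        ,  0.        ,  0. 
[... 181 characters left out ...]
     ]]), 'world_to_cam': array([[ 0.94632708, -0.32288316,  0.01454414, -0.44582825],
       [-0.22202238, -0.68210195, -0.69673739,  0.19085525],
       [ 0.23488536,  0.65611233, -0.71717883,  0.96221426],
       [ 0.        ,  0.        ,  0.        ,  1.        ]])}
wrist {'K': array([[342.51361142,   0.        , 315.73690493],
       [  0.        , 342.51361142, 199.62223482],
       [  0.        ,   0.        ,   1.        ]]), 'world_to_cam': array([[ 0.26306006,  0.96477663, -0.00233684, -0.57473769],
       [ 0.92229596, -0.25076478,  0.29408705, -0.03269076],
       [ 0.28314232, -0.07951781, -0.95577578,  0.39292362],
       [ 0.        ,  0.        ,  0.        ,  1.        ]])}
```

View pics/a_scene.png

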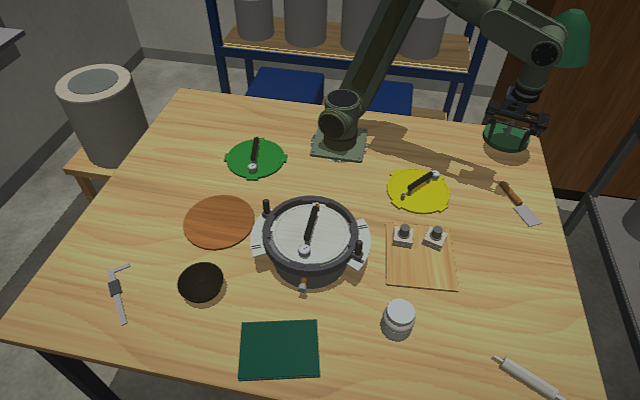

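View pics/a_side.png

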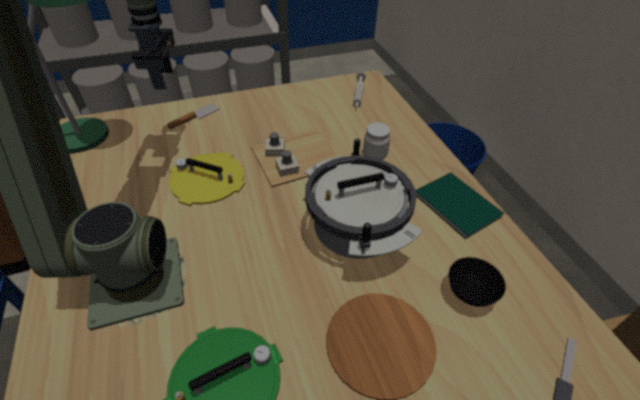

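View pics/a_wrist.png

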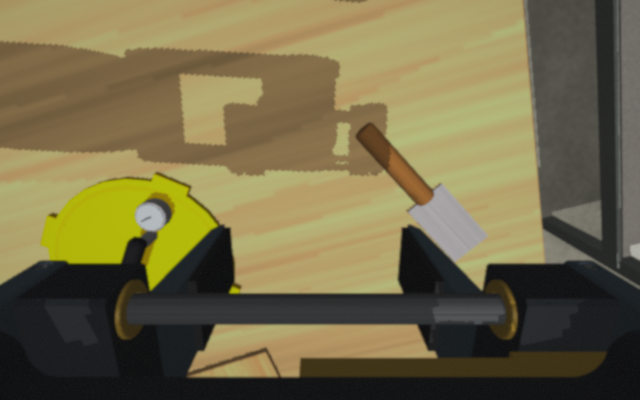

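The scene shows the shut pot at about (310,238), the batt at (219,221), the board with two moulds (403,235) and (436,237), and green and yellow decoy lids. I'll zoom in on the pot next.

```bash
cat > h.py <<'E'
import numpy as np, cv2
from workcell import *
def proj(c,p):
    p=np.atleast_2d(np.array(p,float)); q=(c["world_to_cam"][:3,:3]@p.T).T+c["world_to_cam"][:3,3]
    u=(c["K"]@q.T).T; return u[:,:2]/u[:,2:]
def ray(c,uv):
    R=c["world_to_cam"][:3,:3];t=c["world_to_cam"][:3,3]
    uv=np.atleast_2d(np.array(uv,float)); d=np.c_[uv,np.ones(len(uv))]@np.linalg.inv(c["K"]).T@R
    return -R.T@t,d
def onz(c,uv,z):
    o,d=ray(c,uv); s=(z-o[2])/d[:,2]; return o+s[:,None]*d
def tri(c1,u1,c2,u2):
    A=[]
    b=[]
    for c,u in((c1,u1),(c2,u2)):
        o,d=ray(c,u); d=d[0]/np.linalg.norm(d[0]); P=np.eye(3)-np.outer(d,d); A.append(P); b.append(P@o)
    A=np.vstack(A);b=np.hstack(b); x,r,_,_=np.linalg.lstsq(A,b,rcond=None); return x,np.sqrt(r)
def crop(im,x0,y0,x1,y1,f): return cv2.resize(im[y0:y1,x0:x1],None,fx=f,fy=f,interpolation=cv2.INTER_CUBIC)
E
python3 - <<'E'
from h import *
a=cv2.imread("pics/a_scene.png");cv2.imwrite("pics/b_scene.png",crop(a,240,180,400,300,5))
a=cv2.imread("pics/a_scene.png");cv2.imwrite("pics/b_scene2.png",crop(a,380,180,480,300,5))
a=cv2.imread("pics/a_side.png");cv2.imwrite("pics/b_side.png",crop(a,290,130,450,250,5))
E
```

```text
(no output)
```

View pics/b_scene.png

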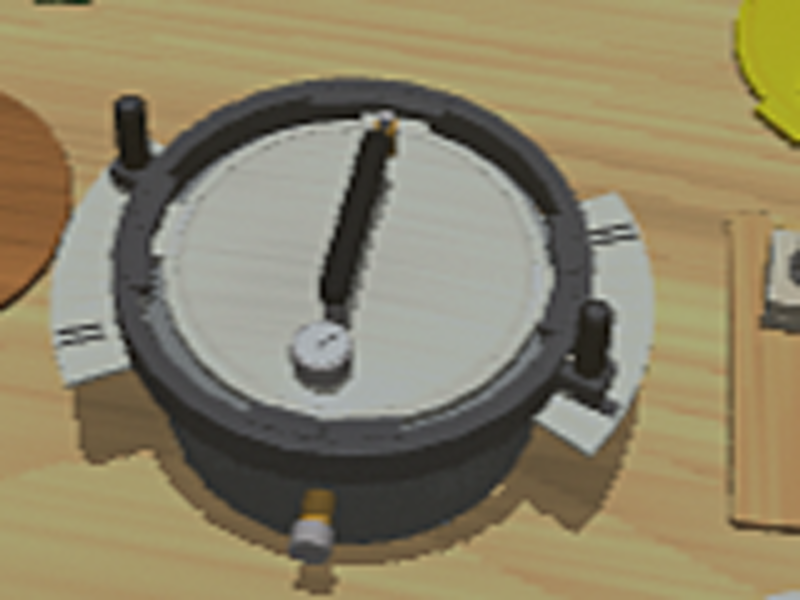

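View pics/b_scene2.png

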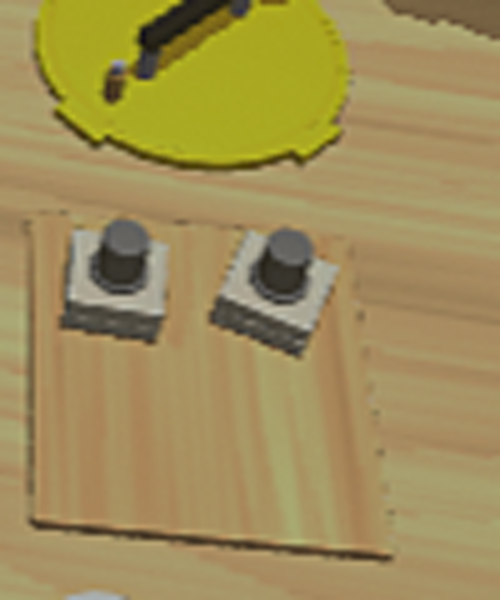

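View pics/b_side.png

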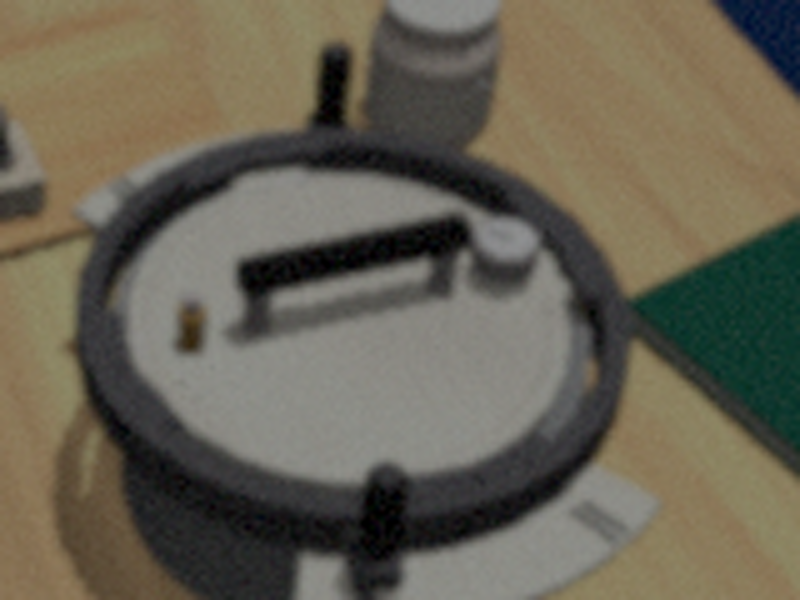

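```bash
python3 - <<'E'
from h import *
s=calibration("scene");d=calibration("side")
def S(x,y):return (240+x/5,180+y/5)
def D(x,y):return (290+x/5,130+y/5)
pa=onz(s,[S(130,104)],.177)[0];pb=onz(s,[S(597,309)],.177)[0]
qa=onz(d,[D(388,470)],.177)[0];qb=onz(d,[D(336,50)],.177)[0]
print(pa,pb,(pa+pb)/2,np.linalg.norm(pa-pb));print(qa,qb,(qa+qb)/2,np.linalg.norm(qa-qb))
for n,c,uv,z in(("h0",s,S(378,135),.172),("h1",s,S(333,297),.172),("dh0",d,D(250,270),.172),("dh1",d,D(460,228),.172),("gauge",s,S(322,345),.171),("m0",s,(380+126/5,180+235/5),.074),("m1",s,(380+288/5,180+245/5),.074)):
    print(n,onz(c,[uv],z)[0])
# ring marks
for n,c,uv in (("openR",s,S(612,235)),("openL",s,S(80,334)),("dopen",d,D(600,520))):
    print(n,onz(c,[uv],.10)[0])
for n,c,l in(("scene",s,"a_scene"),("side",d,"a_side")):
    im=cv2.imread(f"pics/{l}.png");h=cv2.cvtColor(im,cv2.COLOR_BGR2HSV)
    m=((h[...,0]<13)&(h[...,1]>120)&(h[...,2]>70)).astype(np.uint8)
    cs=sorted(cv2.findContours(m,0,2)[0],key=cv2.contourArea)[-3:]
    for k in cs:
        (e,ax,an)=cv2.fitEllipse(k); p=onz(c,k[:,0,:].astype(float),.01)
        # circle fit
        A=np.c_[p[:,:2],np.ones(len(p))];x=np.linalg.lstsq(A,(p[:,:2]**2).sum(1),rcond=None)[0]
        print(n,e,ax,x[:2]/2,np.sqrt(x[2]+(x[:2]**2).sum()/4))
E
```

```text
[ 0.52761228 -0.14257588  0.177     ] [0.62126865 0.14452087 0.177     ] [0.57444047 0.0009725  0.177     ] 0.3019868540546556
[ 0.52581765 -0.14333134  0.177     ] [0.61902917 0.1415521  0.177     ] [ 0.57242341 -0.00088962  0.177     ] 0.2997448320114391
h0 [0.51740774 0.00372283 0.172     ]
h1 [0.63854676 0.00279617 0.172     ]
dh0 [ 0.51564108 -0.00125953  0.172     ]
dh1 [ 0.62516295 -0.00497165  0.172     ]
gauge [0.67044638 0.00359911 0.171     ]
m0 [0.45569947 0.2754984  0.074     ]
m1 [0.44329331 0.3739837  0.074     ]
openR [0.50440198 0.14577733 0.1       ]
openL [ 0.64052241 -0.14648886  0.1       ]
dopen [ 0.64331605 -0.14457416  0.1       ]Traceback (most recent call last):
  File "<stdin>", line 18, in <module>
cv2.error: OpenCV(4.12.0) /io/opencv/modules/imgproc/src/shapedescr.cpp:361: error: (-201:Incorrect size of input array) There should be at least 5 points to fit the ellipse in function 'fitEllipseNoDirect'
```

```bash
python3 - <<'E'
from h import *
c=calibration("wrist");st=get_state()
o,d=ray(c,[(320,200)]);p=st["position"];print(o-p,d)
from scipy.spatial.transform import Rotation as R
r=R.from_quat(st["eef_rot"]);print(r.as_matrix(), r.inv().apply(o-p), r.inv().apply(d[0]))
# batt by color
print(onz(c,[(320,60),(320,200),(320,300)],.1))
for n,l in(("scene","a_scene"),("side","a_side")):
    cc=calibration(n);im=cv2.imread(f"pics/{l}.png");h=cv2.cvtColor(im,cv2.COLOR_BGR2HSV)
    for u in ([(219,221),(300,160)] if n=="scene" else [(380,345),(500,150)]): print(n,u,h[u[1],u[0]])
E
```

```text
[-0.08084057  0.02310127  0.17061124] [[ 0.28749924 -0.06755715 -0.95547703]]
[[-9.64886647e-01  2.62666340e-01 -3.89369779e-04]
 [ 2.62666624e-01  9.64885852e-01 -1.24004054e-03]
 [ 4.99804813e-05 -1.29877300e-03 -9.99999155e-01]] [ 0.08407844  0.00083441 -0.17060827] [-0.29519695  0.01157238  0.95544805]
[[0.04647987 0.58680258 0.1       ]
 [0.15552997 0.55749681 0.1       ]
 [0.25188092 0.53160377 0.1       ]]
scene (219, 221) [ 14 156 139]
scene (300, 160) [ 24  92 170]
side (380, 345) [ 14 154 109]
side (500, 150) [23 39 85]
```

>>> play_rows:
  plan:
    - [[0.25, -0.25, 0.4, 0, 1], [0.5, -0.5, 0.8, 0, 1], [0.75, -0.75, 1, 0, 1], [1, -1, 1, 0, 1], [1, -1, 1, 0, 1]]

```text
t: 0.78
position: [0.3027, 0.4027, 0.3646]
eef_rot: [0.134, 0.991, 0.0, 0.001]
ft_force: [-0.5, 0.5, -0.0]
gripper_width: 0.0915
```

>>> play_rows:
  plan:
    - [[0.33, -0.25, 0, 0, 1], [0.67, -0.5, 0, 0, 1], [1, -0.75, 0, 0, 1], [1, -1, 0, 0, 1], [1, -1, 0, 0, 1]]

```text
t: 1.4
position: [0.4528, 0.2512, 0.3638]
eef_rot: [0.136, 0.991, -0.0, -0.0]
ft_force: [-0.3, -0.6, -0.4]
gripper_width: 0.0909
```

```bash
python3 - <<'E'
from h import *
import json
st=get_state();c=calibration("wrist");im=snapshot("wrist");cv2.imwrite("pics/c1.png",im);print(st["position"],st["t"])
np.savez("pics/c1.npz",K=c["K"],W=c["world_to_cam"])
E
```

```text
[0.45282261 0.25119148 0.36379948] 1.4
```

View pics/c1.png

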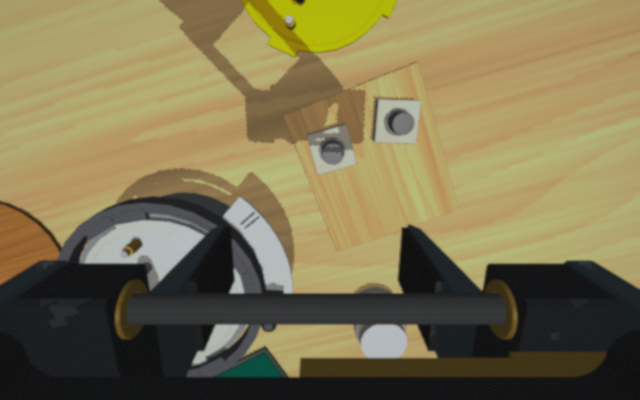

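Only two moulds stand on the board, at (332,148) and (398,121). I'll move on so the camera is over the pot.

>>> play_rows:
  plan:
    - [[0.3, -0.3, 0.1, 0, 1], [0.6, -0.6, 0.2, 0, 1], [0.9, -0.9, 0.3, 0, 1], [1, -1, 0.3, 0, 1], [1, -1, 0.3, 0, 1]]

```text
t: 2.08
position: [0.6038, 0.103, 0.4075]
eef_rot: [0.135, 0.991, 0.0, -0.001]
ft_force: [-0.5, 0.4, -0.7]
gripper_width: 0.0913
```

>>> play_rows:
  plan:
    - [[0.3, -0.3, 0, 0, 1], [0.5, -0.6, 0, 0, 1], [0.5, -0.6, 0, 0, 1], [0.5, -0.6, 0, 0, 1]]

```text
t: 2.58
position: [0.6782, 0.0152, 0.4073]
eef_rot: [0.134, 0.991, 0.001, -0.002]
ft_force: [0.9, 0.0, -0.9]
gripper_width: 0.091
```

```bash
python3 - <<'E'
from h import *
import json
st=get_state();c=calibration("wrist");im=snapshot("wrist");cv2.imwrite("pics/c2.png",im);print(st["position"],st["t"])
np.savez("pics/c2.npz",K=c["K"],W=c["world_to_cam"])
E
```

```text
[0.67818468 0.01522209 0.40727661] 2.575
```

View pics/c2.png

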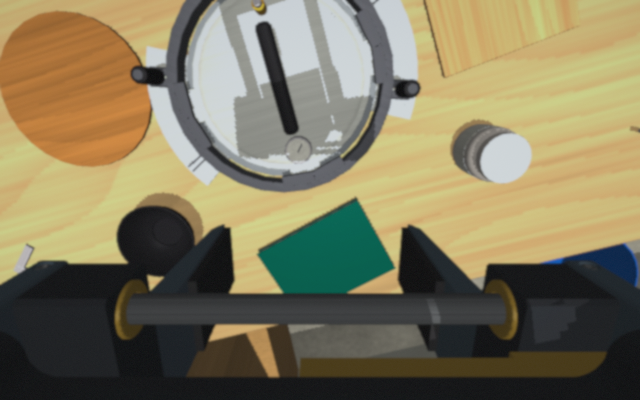

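This view shows the whole pot: bar handle from (262,27) to (291,130), grip posts at (140,75) and (413,88), batt at about (75,88), bowl and tub clear. I'll zoom in to measure.

```bash
python3 - <<'E'
from h import *
im=cv2.imread("pics/c2.png");cv2.imwrite("pics/d2.png",crop(im,120,0,440,200,2.5))
f=np.load("pics/c2.npz");c={"K":f["K"],"world_to_cam":f["W"]}
h=cv2.cvtColor(im,cv2.COLOR_BGR2HSV)
m=((h[...,0]<17)&(h[...,1]>140)&(h[...,2]>70)).astype(np.uint8);m[180:]=0;m[:,170:]=0
k=max(cv2.findContours(m,0,2)[0],key=cv2.contourArea)
k=k[:,0,:].astype(float);k=k[k[:,0]<140]
p=onz(c,k,.01)
A=np.c_[p[:,:2],np.ones(len(p))];x=np.linalg.lstsq(A,(p[:,:2]**2).sum(1),rcond=None)[0]
print("batt",x[:2]/2,np.sqrt(x[2]+(x[:2]**2).sum()/4))
E
```

```text
batt [ 0.49264678 -0.32873931] 0.11528809894433892
```

View pics/d2.png

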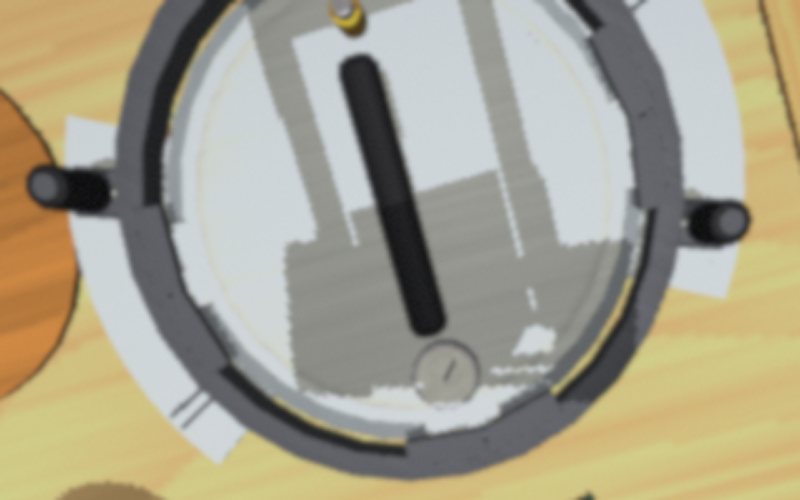

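```bash
python3 - <<'E'
from h import *
f=np.load("pics/c2.npz");c={"K":f["K"],"world_to_cam":f["W"]}
D=lambda x,y:(120+x/2.5,y/2.5)
def P(u,z):return onz(c,[D(*u)],z)[0][:2]
a=P((47,187),.177);b=P((733,220),.177);ce=(a+b)/2
print("posts",a,b,ce,np.linalg.norm(a-b),np.degrees(np.arctan2(*(b-a)[::-1])))
h0=P((357,68),.176);h1=P((429,324),.176)
print("handle",h0,h1,(h0+h1)/2,np.linalg.norm(h1-h0),np.degrees(np.arctan2(*(h1-h0)[::-1])))
for z in(.1,.11,.12):
  o=P((191,409),z);print("openmark",z,o,np.degrees(np.arctan2(*(o-ce)[::-1])),np.linalg.norm(o-ce))
  o=P((636,3),z);print("openmark",z,o,np.degrees(np.arctan2(*(o-ce)[::-1])),np.linalg.norm(o-ce))
E
```

```text
posts [ 0.52499213 -0.14386098] [0.61911565 0.1450421 ] [0.57205389 0.00059056] 0.3038490222064034 71.95458813413562
handle [0.51588198 0.00245584] [0.62683349 0.00133507] [0.57135774 0.00189546] 0.1109571675358926 -0.5787504801715193
openmark 0.1 [ 0.64181556 -0.14884695] -64.97549681601818 0.1649189456077972
openmark 0.1 [0.50939753 0.13825651] 114.47186144399188 0.15125387082963235
openmark 0.11 [ 0.64089609 -0.14493895] -64.68368089370615 0.16099095308889777
openmark 0.11 [0.5112472  0.13616056] 114.15747927351885 0.14858222437082924
openmark 0.12 [ 0.63997662 -0.14103096] -64.3772773227781 0.15706734551292081
openmark 0.12 [0.51309688 0.1340646 ] 113.83159456046603 0.1459152150405852
```

>>> play_rows:
  plan:
    - [[-0.1, 0.3, -0.2, -0.06, 1], [-0.2, 0.6, -0.4, -0.12, 1], [-0.3, 0.8, -0.6, -0.18, 1], [-0.39, 0.87, -0.8, -0.24, 1], [-0.39, 0.87, -0.9, -0.3, 1], [-0.39, 0.87, -1, -0.36, 1], [-0.39, 0.87, -1, -0.42, 1], [-0.39, 0.87, -1, -0.48, 1]]

```text
t: 3.62
position: [0.618, 0.1479, 0.2586]
eef_rot: [0.775, 0.632, 0.002, -0.0]
ft_force: [-0.8, -0.0, 0.4]
gripper_width: 0.0911
```

>>> play_rows:
  plan:
    - [[0, 0, 0, -0.035, 1], [0, 0, 0, -0.035, 1], [0, 0, 0, -0.035, 1]]

```text
t: 4.0
position: [0.6173, 0.1489, 0.2592]
eef_rot: [0.808, 0.59, 0.002, -0.0]
ft_force: [0.0, 0.2, 0.3]
gripper_width: 0.0907
```

```bash
cat >> h.py <<'E'
from scipy.spatial.transform import Rotation as R
def pose():
    st=get_state();m=R.from_quat(st["eef_rot"]).as_matrix()
    return st["position"],np.degrees(np.arctan2(m[1,1],m[0,1])),st
def snap(n,cam="wrist"):
    c=calibration(cam);im=snapshot(cam);cv2.imwrite(f"pics/{n}.png",im);np.savez(f"pics/{n}.npz",K=c["K"],W=c["world_to_cam"]);return im,c
def load(n):
    f=np.load(f"pics/{n}.npz");return cv2.imread(f"pics/{n}.png"),{"K":f["K"],"world_to_cam":f["W"]}
E
python3 - <<'E'
from h import *
p,y,s=pose();print(p,y,s["t"],s["joint_positions"])
snap("e1")
E
```

```text
[0.61730005 0.14887484 0.259208  ] -17.715860102847873 4.0 [0.21738758 0.39221798 1.34098307 0.00221131 1.40471724 0.52622222]
```

View pics/e1.png

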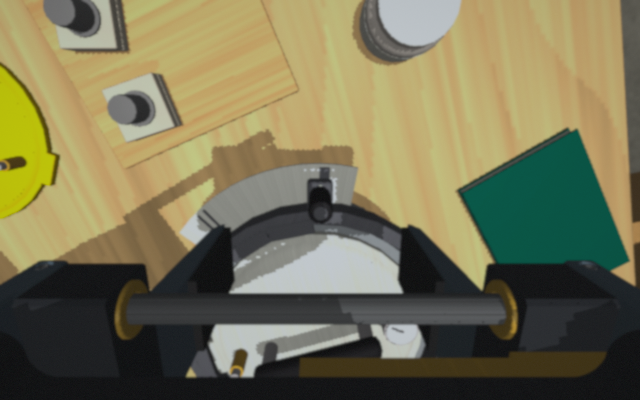

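```bash
python3 - <<'E'
from h import *
im,c=load("e1");cv2.imwrite("pics/e1b.png",crop(im,270,150,370,240,6))
print(onz(c,[(320,213)],.177),proj(c,[[.619,.145,.177]]))
E
```

```text
[[0.61902384 0.14399327 0.177     ]] [[319.58278925 211.84937809]]
```

View pics/e1b.png

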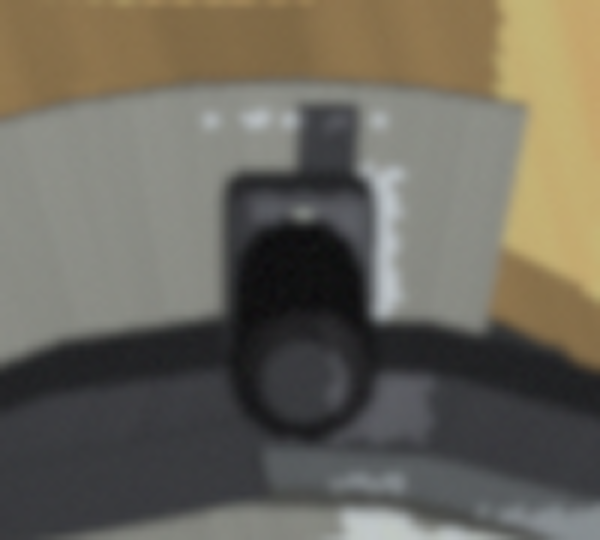

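>>> play_rows:
  plan:
    - [[0.011, -0.033, -0.25, 0, 1], [0.011, -0.033, -0.5, 0, 1], [0.011, -0.033, -0.65, 0, 1], [0.011, -0.033, -0.72, 0, 1], [0.011, -0.033, -0.72, 0, 1], [0.011, -0.033, -0.72, 0, 0.2], [0.011, -0.033, -0.72, 0, 0.0], [0.011, -0.033, -0.72, 0, 0.0]]
  grip_force: 30

```text
t: 5.05
position: [0.6194, 0.1437, 0.1517]
eef_rot: [0.808, 0.59, 0.003, -0.0]
ft_force: [0.9, -0.5, 0.5]
gripper_width: 0.0642
```

>>> play_rows:
  plan:
    - [[0, 0, 0, 0, 0], [0, 0, 0, 0, 0], [0, 0, 0, 0, 0]]

```text
t: 5.42
position: [0.6194, 0.1437, 0.1518]
eef_rot: [0.808, 0.59, 0.003, -0.0]
ft_force: [0.8, -0.3, 0.1]
gripper_width: 0.034
```

>>> play_rows:
  plan:
    - [[0, 0, 0, 0, 0], [0, 0, 0, 0, 0], [0, 0, 0, 0, 0], [0, 0, 0, 0, 0]]

```text
t: 5.92
position: [0.6195, 0.1437, 0.1517]
eef_rot: [0.808, 0.59, 0.003, 0.0]
ft_force: [1.6, -0.2, -0.3]
gripper_width: 0.0194
```

```bash
python3 - <<'E'
from h import *
p,y,s=pose();print(p,y,s["gripper_width"])
C=np.array([.5722,.0008]);v=p[:2]-C;a0=np.arctan2(v[1],v[0]);r=np.linalg.norm(v);print(np.degrees(a0),r)
for d in range(0,47,4):
    a=a0+np.radians(d);q=C+r*np.array([np.cos(a),np.sin(a)])-p[:2];print(d,np.round(q/.15,3),round(d/180,3))
E
```

```text
[0.61950535 0.14368028 0.15174369] -17.755725413833968 0.019355632754927972
71.6811282577226 0.15050770517625695
0 [0. 0.] 0.0
4 [-0.067  0.02 ] 0.022
8 [-0.136  0.035] 0.044
12 [-0.205  0.045] 0.067
16 [-0.275  0.05 ] 0.089
20 [-0.345  0.05 ] 0.111
24 [-0.415  0.046] 0.133
28 [-0.484  0.037] 0.156
32 [-0.553  0.022] 0.178
36 [-0.62   0.003] 0.2
40 [-0.686 -0.02 ] 0.222
44 [-0.75  -0.048] 0.244
```

>>> play_rows:
  plan:
    - [[-0.067, 0.02, 0, 0.022, 0], [-0.136, 0.035, 0, 0.044, 0], [-0.205, 0.045, 0, 0.067, 0], [-0.275, 0.05, 0, 0.089, 0], [-0.345, 0.05, 0, 0.111, 0], [-0.415, 0.046, 0, 0.133, 0], [-0.484, 0.037, 0, 0.156, 0], [-0.553, 0.022, 0, 0.178, 0]]

```text
t: 6.92
position: [0.5369, 0.1472, 0.1517]
eef_rot: [0.613, 0.79, 0.003, -0.0]
ft_force: [2.2, 0.3, -1.8]
gripper_width: 0.019
```

```bash
python3 - <<'E'
from h import *
p,y,s=pose();print(p,y,s["gripper_width"],s["ft_force"])
C=np.array([.5722,.0008]);v=p[:2]-C;a0=np.arctan2(v[1],v[0]);r=np.linalg.norm(v);print(np.degrees(a0),r)
t=114.8
q=C+.1505*np.array([np.cos(np.radians(t)),np.sin(np.radians(t))])-p[:2];print(q/.15,(t-90-y)/180)
E
```

```text
[0.53692781 0.14721792 0.15172003] 14.386595908029681 0.019029461908508787 [ 2.15571734  0.3412784  -1.83783415]
103.5445240914164 0.15060655339501408
[-0.18570231 -0.06531604] 0.057852244955390646
```

>>> play_rows:
  plan:
    - [[-0.067, -0.02, 0, 0.02, 0], [-0.133, -0.044, 0, 0.04, 0], [-0.186, -0.065, 0, 0.058, 0], [-0.186, -0.065, 0, 0.058, 0], [-0.186, -0.065, 0, 0.058, 0]]

```text
t: 7.55
position: [0.5084, 0.1374, 0.1517]
eef_rot: [0.539, 0.842, 0.003, -0.001]
ft_force: [-2.2, 0.6, 1.8]
gripper_width: 0.0192
```

```bash
python3 - <<'E'
from h import *
p,y,s=pose();print(p,y,s["gripper_width"],s["ft_force"])
C=np.array([.5722,.0008]);v=p[:2]-C;a0=np.arctan2(v[1],v[0]);r=np.linalg.norm(v);print(np.degrees(a0),r)
im,c=snap("f1","scene");cv2.imwrite("pics/f1b.png",crop(im,240,180,400,300,5))
E
```

```text
[0.50844065 0.13743172 0.15168698] 24.781703329749583 0.01918256658631603 [-2.16289312  0.60898983  1.76148772]
115.01616311678204 0.15077626223460655
```

View pics/f1b.png

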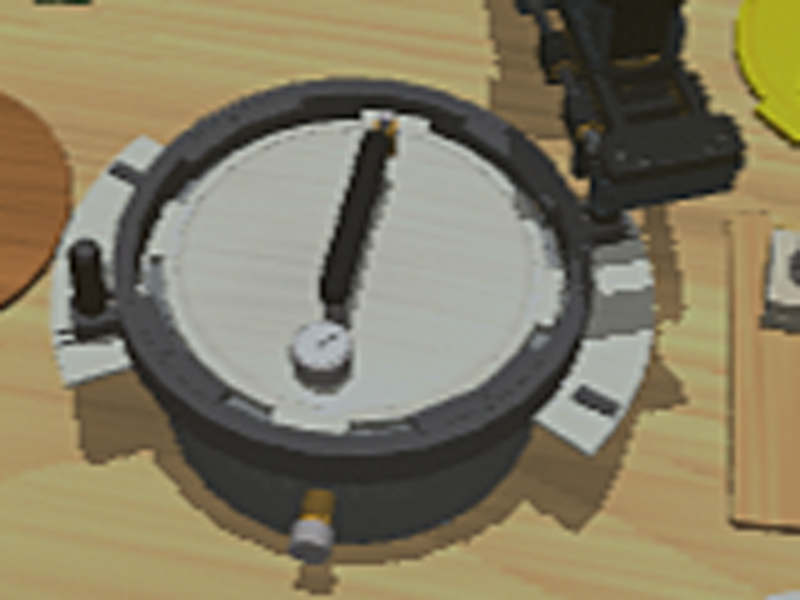

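The ring sits at the open marks and the lid lugs are clear. I'll release it and go up to look at the lid.

>>> play_rows:
  plan:
    - [[0, 0, 0, 0, 0.6], [0, 0, 0, 0, 0.6], [0, 0, 0, 0, 1], [0, 0, 0, 0, 1], [0, 0, 0.3, 0, 1], [0, 0, 0.6, 0, 1], [0, 0, 1, 0.03, 1], [0, -0.1, 1, 0.06, 1]]

```text
t: 8.6
position: [0.511, 0.1235, 0.307]
eef_rot: [0.455, 0.89, 0.006, 0.003]
ft_force: [-0.2, -1.3, -1.2]
gripper_width: 0.0909
```

>>> play_rows:
  plan:
    - [[0.2, -0.3, 0, 0.06, 1], [0.4, -0.6, 0, 0.12, 1], [0.6, -0.75, 0, 0.18, 1], [0.73, -0.75, 0, 0.24, 1], [0.73, -0.75, 0, 0.3, 1], [0.73, -0.75, 0, 0.32, 1], [0.73, -0.75, 0, 0.32, 1]]

```text
t: 9.48
position: [0.6205, 0.0109, 0.3068]
eef_rot: [-0.029, 1.0, 0.007, -0.001]
ft_force: [-0.2, 0.3, 1.2]
gripper_width: 0.0911
```

```bash
python3 - <<'E'
from h import *
p,y,s=pose();print(p,y,s["gripper_width"],s["ft_force"],s["t"])
im,c=snap("g1")
E
```

```text
[0.62053215 0.01086639 0.30680717] 93.37887248756405 0.0911172211049465 [-0.21455738  0.26035883  1.22063195] 9.475
```

View pics/g1.png

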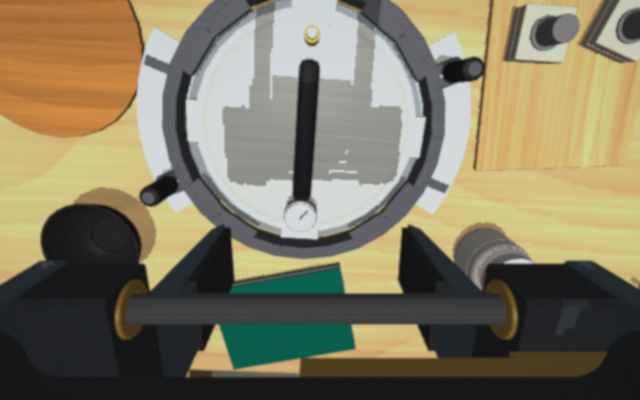

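```bash
python3 - <<'E'
from h import *
im,c=load("g1");cv2.imwrite("pics/g1b.png",crop(im,130,0,490,250,2.2))
g=im.max(2).astype(int)
m=(g<60).astype(np.uint8);m[:, :280]=0;m[:,335:]=0;m[:50]=0;m[206:]=0
n,l,s,_=cv2.connectedComponentsWithStats(m);i=1+s[1:,4].argmax();print(s[i])
pts=np.argwhere(l==i)[:,::-1].astype(float)
P=onz(c,pts,.176)[:,:2];r=cv2.minAreaRect((P*1000).astype(np.float32));print(r)
e=P[P[:,0].argsort()];print(e[:15].mean(0),e[-15:].mean(0))
E
```

```text
[ 294   61   25  140 2448]
((570.3563232421875, 0.9692621231079102), (15.664473533630371, 119.37891387939453), 89.1306381225586)
[0.51111697 0.00225097] [0.62944644 0.00068478]
```

View pics/g1b.png

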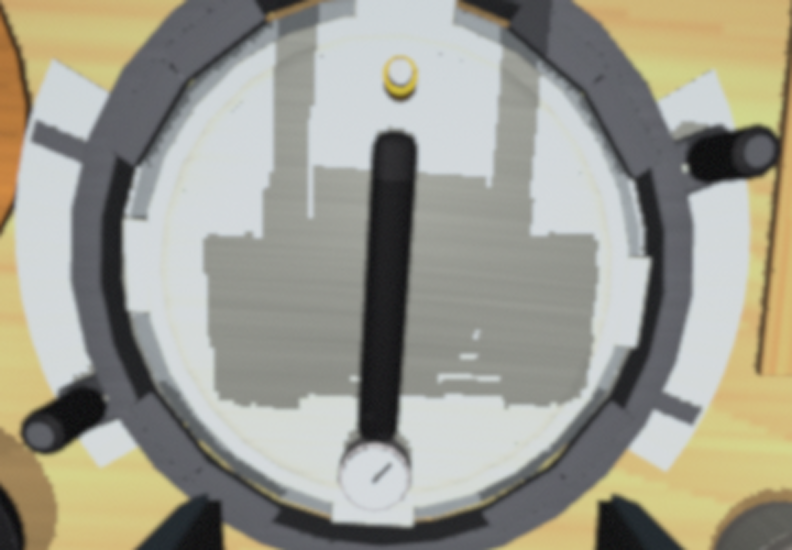

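>>> play_rows:
  plan:
    - [[-0.15, -0.065, -0.2, -0.023, 1], [-0.33, -0.065, -0.4, -0.023, 1], [-0.33, -0.065, -0.6, -0.023, 1], [-0.33, -0.065, -0.75, -0.023, 1], [-0.33, -0.065, -0.75, -0.023, 1]]

```text
t: 10.15
position: [0.5697, 0.0012, 0.193]
eef_rot: [0.007, 1.0, 0.007, -0.002]
ft_force: [0.2, 0.2, 0.2]
gripper_width: 0.0911
```

```bash
python3 - <<'E'
from h import *
p,y,s=pose();print(p,y,s["gripper_width"],s["ft_force"],s["t"])
E
```

```text
[0.56973563 0.00123441 0.19297338] 89.16656195999111 0.09113671472842215 [0.16878471 0.21181395 0.21814874] 10.15
```

>>> play_rows:
  plan:
    - [[0.008, 0, -0.15, 0, 1], [0.008, 0, -0.3, 0, 1], [0.008, 0, -0.3, 0, 0.3], [0.008, 0, -0.3, 0, 0], [0.008, 0, -0.3, 0, 0], [0.008, 0, -0.3, 0, 0], [0.008, 0, -0.3, 0, 0], [0.008, 0, -0.3, 0, 0]]
  grip_force: 50

```text
t: 11.15
position: [0.5709, 0.0012, 0.1481]
eef_rot: [0.007, 1.0, 0.007, -0.002]
ft_force: [-0.4, -0.1, 0.6]
gripper_width: 0.0339
```

>>> play_rows:
  plan:
    - [[0, 0, 0, 0, 0], [0, 0, 0, 0, 0], [0, 0, 0, 0, 0], [0, 0, 0, 0, 0], [0, 0, 0, 0, 0], [0, 0, 0, 0, 0]]

```text
t: 11.9
position: [0.5709, 0.001, 0.1481]
eef_rot: [0.007, 1.0, 0.007, -0.002]
ft_force: [-0.2, -1.1, -0.5]
gripper_width: 0.0177
```

>>> play_rows:
  plan:
    - [[0, 0, 0.03, 0, 0], [0, 0, 0.06, 0, 0], [0, 0, 0.1, 0, 0], [0, 0, 0.16, 0, 0], [0, 0, 0.25, 0, 0], [0, 0, 0.35, 0, 0], [0, 0, 0.45, 0, 0], [0, 0, 0.45, 0, 0]]

```text
t: 12.9
position: [0.572, 0.001, 0.2176]
eef_rot: [0.007, 1.0, 0.007, -0.0]
ft_force: [-0.5, 0.8, -7.4]
gripper_width: 0.0176
```

```bash
python3 - <<'E'
from h import *
p,y,s=pose();print(p,y,s["gripper_width"],s["ft_force"],s["t"])
im,c=snap("h1","scene");cv2.imwrite("pics/h1b.png",crop(im,170,120,410,300,3.3))
E
```

```text
[0.5720333  0.00101819 0.21758518] 89.18166257765382 0.017588467311232262 [-0.48724882  0.83702374 -7.37327301] 12.9
```

View pics/h1b.png

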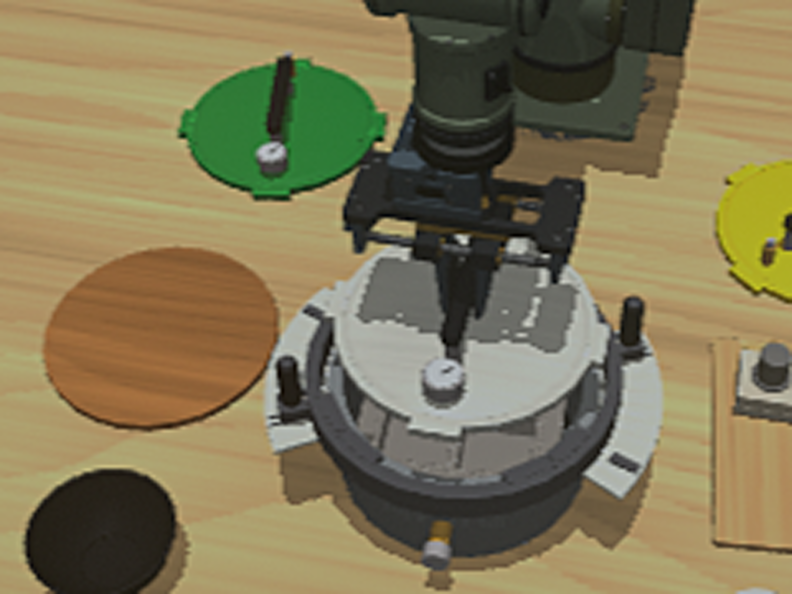

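>>> play_rows:
  plan:
    - [[0, 0, 0.15, 0, 0], [0, 0, 0.35, 0, 0], [-0.05, -0.25, 0.35, 0, 0], [-0.1, -0.5, 0.35, 0, 0], [-0.2, -0.75, 0.35, 0, 0], [-0.25, -1, 0.35, 0, 0], [-0.25, -1, 0.35, 0, 0]]

```text
t: 13.82
position: [0.5327, -0.1514, 0.268]
eef_rot: [0.009, 1.0, 0.006, -0.002]
ft_force: [0.7, 0.5, -7.7]
gripper_width: 0.0176
```

```bash
python3 - <<'E'
from h import *
p,y,s=pose();print(p,y,s["gripper_width"],s["ft_force"],s["t"])
for n,l,b in(("scene","a_scene",(180,190,258,250)),("side","a_side",(320,290,440,400))):
    c=calibration(n);im=cv2.imread(f"pics/{l}.png");h=cv2.cvtColor(im,cv2.COLOR_BGR2HSV)
    m=((h[...,0]<18)&(h[...,1]>125)&(h[...,2]>60)).astype(np.uint8)
    mm=np.zeros_like(m);mm[b[1]:b[3],b[0]:b[2]]=m[b[1]:b[3],b[0]:b[2]]
    k=max(cv2.findContours(mm,0,1)[0],key=cv2.contourArea);k=cv2.convexHull(k)
    p=onz(c,k[:,0,:].astype(float),.01);p=(p*1000).astype(np.float32)
    print(n,cv2.boundingRect(k),cv2.minEnclosingCircle(p[:,:2]))
E
```

```text
[ 0.53269579 -0.15137739  0.26803602] 88.97012299299456 0.017577058673366116 [ 0.69672554  0.48332195 -7.70634991] 13.825Traceback (most recent call last):
  File "<stdin>", line 9, in <module>
cv2.error: OpenCV(4.12.0) /io/opencv/modules/imgproc/src/shapedescr.cpp:201: error: (-215:Assertion failed) count >= 0 && (depth == CV_32F || depth == CV_32S) in function 'minEnclosingCircle'
```

```bash
python3 - <<'E'
from h import *
for n,l,b in(("scene","a_scene",(180,190,258,250)),("side","a_side",(320,290,440,400))):
    c=calibration(n);im=cv2.imread(f"pics/{l}.png");h=cv2.cvtColor(im,cv2.COLOR_BGR2HSV)
    m=((h[...,0]<18)&(h[...,1]>125)&(h[...,2]>60)).astype(np.uint8)
    mm=np.zeros_like(m);mm[b[1]:b[3],b[0]:b[2]]=m[b[1]:b[3],b[0]:b[2]]
    k=max(cv2.findContours(mm,0,1)[0],key=cv2.contourArea);k=cv2.convexHull(k)
    p=onz(c,k[:,0,:].astype(float),.01);p=(p*1000).astype(np.float32)
    print(n,cv2.boundingRect(k),cv2.minEnclosingCircle(np.ascontiguousarray(p[:,:2]).reshape(-1,1,2)))
E
```

```text
scene (183, 195, 72, 55) ((500.3367614746094, -327.84051513671875), 120.4238052368164)
side (327, 294, 109, 106) ((492.1093444824219, -330.92242431640625), 117.7704086303711)
```

>>> play_rows:
  plan:
    - [[-0.07, -0.3, 0, 0, 0], [-0.13, -0.6, 0, 0, 0], [-0.2, -0.9, 0, 0, 0], [-0.24, -1, -0.1, 0, 0], [-0.24, -1, -0.3, 0, 0], [-0.24, -1, -0.5, 0, 0], [-0.24, -1, -0.5, 0, 0]]

```text
t: 14.7
position: [0.4948, -0.2991, 0.1896]
eef_rot: [0.009, 1.0, 0.009, -0.006]
ft_force: [0.4, 0.3, -7.1]
gripper_width: 0.0176
```

```bash
python3 - <<'E'
from h import *
p,y,s=pose();print(p,y,s["gripper_width"],s["ft_force"],s["t"])
im,c=snap("i1","scene");cv2.imwrite("pics/i1b.png",crop(im,150,120,390,300,3.3))
E
```

```text
[ 0.4948155  -0.29910286  0.18962681] 88.99930904889334 0.017593489409898553 [ 0.37840117  0.27544806 -7.10733862] 14.7
```

View pics/i1b.png

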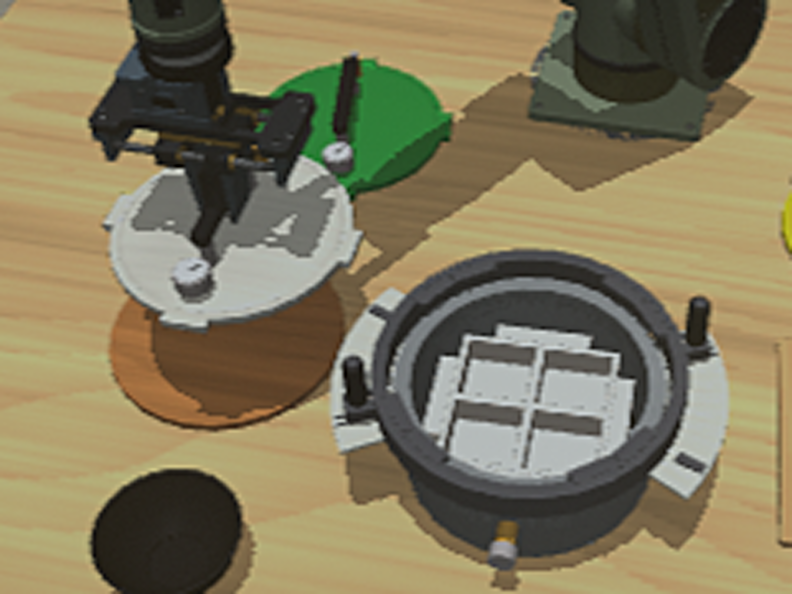

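>>> play_rows:
  plan:
    - [[0, -0.2, -0.15, 0, 0], [0, -0.2, -0.35, 0, 0], [0, -0.2, -0.55, 0, 0], [0, -0.2, -0.75, 0, 0], [0, -0.2, -0.88, 0, 0], [0, -0.2, -0.92, 0, 0], [0, -0.2, -0.92, 0, 0]]

```text
t: 15.62
position: [0.4972, -0.3304, 0.0549]
eef_rot: [0.008, 1.0, 0.007, -0.003]
ft_force: [-0.5, 0.2, -6.8]
gripper_width: 0.0179
```

```bash
python3 - <<'E'
from h import *
p,y,s=pose();print(p,y,s["gripper_width"],s["ft_force"],s["t"])
E
```

```text
[ 0.49724543 -0.33042991  0.05487891] 89.02767768461322 0.017871831905366134 [-0.47371962  0.2115506  -6.83678323] 15.625
```

>>> play_rows:
  plan:
    - [[-0.015, 0.005, -0.03, 0, 0], [-0.015, 0.005, -0.05, 0, 0], [-0.015, 0.005, -0.065, 0, 0], [-0.015, 0.005, -0.075, 0, 0], [-0.015, 0.005, -0.08, 0, 0], [-0.015, 0.005, -0.08, 0, 0]]

```text
t: 16.38
position: [0.4953, -0.3296, 0.0437]
eef_rot: [0.008, 1.0, 0.007, -0.002]
ft_force: [-1.6, 3.9, 1.2]
gripper_width: 0.0178
```

Contact: the lid's weight has come off the wrist. I'll open the gripper and rise.

>>> play_rows:
  plan:
    - [[0, 0, 0, 0, 0.5], [0, 0, 0, 0, 0.5], [0, 0, 0, 0, 0.5], [0, 0, 0, 0, 0.5], [0, 0, 0.1, 0, 0.5], [0, 0, 0.4, 0, 0.7], [0, 0, 0.8, 0, 1], [0, 0, 1, 0, 1]]

```text
t: 17.38
position: [0.4966, -0.3305, 0.1986]
eef_rot: [0.008, 1.0, 0.005, 0.0]
ft_force: [-0.2, -0.4, 0.2]
gripper_width: 0.0728
```

>>> play_rows:
  plan:
    - [[0.1, 0.1, 0.4, 0, 1], [0.3, 0.4, 0.8, 0, 1], [0.6, 0.8, 1, 0, 1], [0.9, 1, 1, 0, 1], [0.9, 1, 1, 0, 1]]

```text
t: 18.0
position: [0.6333, -0.1779, 0.3508]
eef_rot: [0.007, 1.0, 0.005, 0.002]
ft_force: [0.6, -0.7, 0.1]
gripper_width: 0.0914
```

```bash
python3 - <<'E'
from h import *
p,y,s=pose();print(p,y,s["gripper_width"],s["ft_force"],s["t"])
im,c=snap("j1")
E
```

```text
[ 0.63333863 -0.17794013  0.35076995] 89.1959435237433 0.09143890931033297 [ 0.63263974 -0.70771778  0.11203123] 18.0
```

View pics/j1.png

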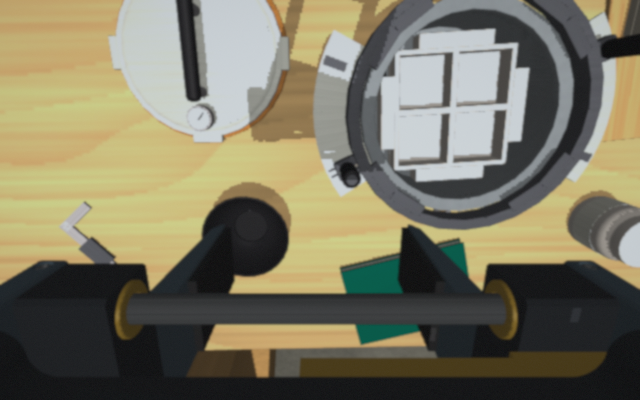

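The lid lies flat on the batt and the tray with its four recesses is in view. Next is a centred look over the pot.

>>> play_rows:
  plan:
    - [[0.05, 0.4, -0.1, 0, 1], [0.1, 0.8, -0.1, 0, 1], [0.1, 1, -0.1, 0, 1], [0.1, 1, -0.1, 0, 1], [0.1, 1, -0.1, 0, 1]]

```text
t: 18.68
position: [0.65, -0.0271, 0.3361]
eef_rot: [0.006, 1.0, 0.005, 0.003]
ft_force: [-0.1, -1.0, -0.9]
gripper_width: 0.0909
```

```bash
python3 - <<'E'
from h import *
p,y,s=pose();print(p,y,s["gripper_width"],s["ft_force"],s["t"])
im,c=snap("k1");cv2.imwrite("pics/k1b.png",crop(im,170,0,490,230,2.4))
E
```

```text
[ 0.65000239 -0.02712154  0.33607307] 89.26972010043461 0.09086071454236533 [-0.11518722 -1.02802291 -0.85293493] 18.675
```

View pics/k1b.png

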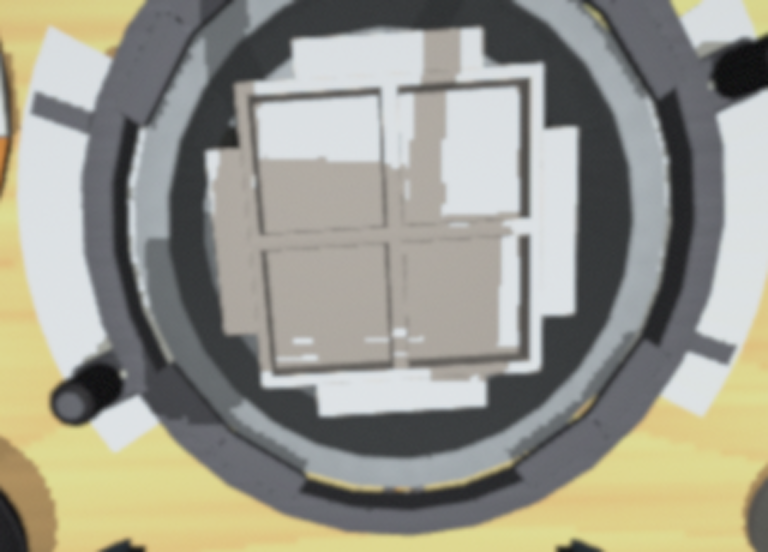

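```bash
python3 - <<'E'
from h import *
im,c=load("k1")
D=lambda l:[(170+x/2.4,y/2.4) for x,y in l]
P=onz(c,D([(235,83),(543,63),(541,371),(264,388)]),.075)[:,:2]
print(P,P.mean(0));
for i in range(4):
    v=P[(i+1)%4]-P[i];print(np.linalg.norm(v),np.degrees(np.arctan2(v[1],v[0])))
# inner recess corners outer extents (136 square)
Q=onz(c,D([(250,98),(530,78),(529,356),(275,374)]),.075)[:,:2]
print(Q,Q.mean(0))
for i in range(4):
    v=Q[(i+1)%4]-Q[i];print(np.linalg.norm(v),np.degrees(np.arctan2(v[1],v[0])))
L=onz(c,D([(62,110),(713,346)]),.1)[:,:2];v=L[1]-L[0];print(L,L.mean(0),np.linalg.norm(v),np.degrees(np.arctan2(v[1],v[0])))
E
```

```text
[[ 0.50175981 -0.07663152]
 [ 0.49482412  0.07005988]
 [ 0.64232294  0.07747088]
 [ 0.64921936 -0.06935995]] [5.72031559e-01 3.84824372e-04]
0.1468552690298096 92.7069773836005
0.147684887879299 2.876379341936118
0.1469926968472339 -87.31088255408632
0.14763872582137239 -177.1768982075846
[[ 0.50838588 -0.06981026]
 [ 0.50123636  0.06421006]
 [ 0.63427551  0.07069106]
 [ 0.64182233 -0.06322494]] [5.71430021e-01 4.66481655e-04]
0.13421089368554903 93.05363815571003
0.1331969171009976 2.7889583499737434
0.13412848555203336 -86.77451718074659
0.1335988412445381 -177.17464440741392
[[ 0.51562915 -0.15253426]
 [ 0.62664584  0.15603768]] [0.5711375  0.00175171] 0.32793497512722397 70.21250057986754
```

>>> play_rows:
  plan:
    - [[-0.1, 0.35, 0, 0, 1], [-0.2, 0.7, 0, 0, 1], [-0.35, 1, 0, 0, 1], [-0.35, 1, 0, 0, 1]]

```text
t: 19.23
position: [0.5965, 0.1237, 0.3366]
eef_rot: [0.006, 1.0, 0.006, 0.003]
ft_force: [1.1, -0.9, 0.8]
gripper_width: 0.0916
```

>>> play_rows:
  plan:
    - [[-0.1, 0.4, -0.1, 0, 1], [-0.25, 0.8, -0.2, 0, 1], [-0.35, 1, -0.2, 0, 1], [-0.35, 1, -0.2, 0, 1], [-0.35, 1, -0.2, 0, 1]]

```text
t: 19.85
position: [0.5452, 0.2719, 0.3068]
eef_rot: [0.007, 1.0, 0.005, 0.004]
ft_force: [0.5, -0.5, -0.5]
gripper_width: 0.0911
```

```bash
python3 - <<'E'
from h import *
p,y,s=pose();print(p,y,s["gripper_width"],s["ft_force"],s["t"])
im,c=snap("l1");print(proj(c,[[.4557,.2755,.074],[.443,.374,.074]]))
E
```

```text
[0.54517955 0.27189926 0.30679192] 89.25133734282952 0.09111367565988243 [ 0.47699078 -0.4537547  -0.50183419] 19.85
[[315.22292816  87.40102774]
 [403.96248733  74.08884107]]
```

View pics/l1.png

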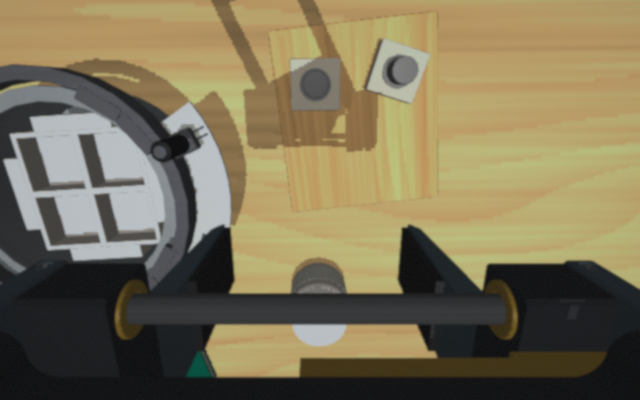

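```bash
python3 - <<'E'
from h import *
im,c=load("l1");cv2.imwrite("pics/l1b.png",crop(im,280,25,440,120,5))
E
```

```text
(no output)
```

View pics/l1b.png

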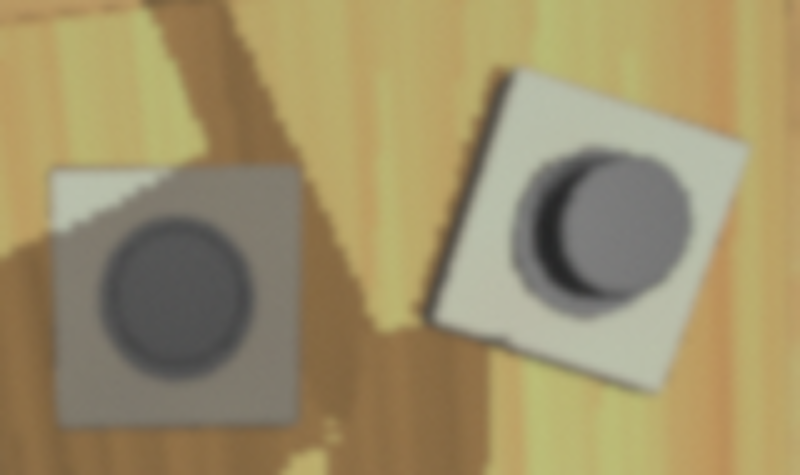

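```bash
python3 - <<'E'
from h import *
im,c=load("l1")
D=lambda l:[(280+x/5,25+y/5) for x,y in l]
for cn,nk in (([(50,169),(301,166),(299,424),(57,426)],(177,296)),([(516,66),(748,146),(659,392),(430,321)],(627,225))):
    P=onz(c,D(cn),.040)[:,:2];print(P.mean(0),onz(c,D([nk]),.074)[0])
    for i in range(4):
        v=P[(i+1)%4]-P[i];print(round(np.linalg.norm(v),4),np.degrees(np.arctan2(v[1],v[0])))
E
```

```text
[0.45234915 0.275999  ] [0.45231234 0.27574456 0.074     ]
0.0594 89.91045610904948
0.0592 -0.018657931050925367
0.0598 -90.3408847089005
0.0589 179.61328533805343
[0.43889584 0.37482312] [0.43877343 0.37531834 0.074     ]
0.0586 72.15345140335175
0.0584 -17.049296916182243
0.0596 -106.98816713559583
0.0593 161.97316278648526
```

>>> play_rows:
  plan:
    - [[-0.2, 0.026, -0.2, 0.003, 0.75], [-0.4, 0.026, -0.4, 0.003, 0.75], [-0.6, 0.026, -0.6, 0.003, 0.75], [-0.619, 0.026, -0.8, 0.003, 0.75], [-0.619, 0.026, -1, 0.003, 0.75], [-0.619, 0.026, -1, 0.003, 0.75], [-0.619, 0.026, -1, 0.003, 0.75]]

```text
t: 20.78
position: [0.4538, 0.2753, 0.158]
eef_rot: [0.003, 1.0, 0.006, 0.005]
ft_force: [0.3, 0.1, -0.2]
gripper_width: 0.0686
```

```bash
python3 - <<'E'
from h import *
p,y,s=pose();print(p,y,s["gripper_width"],s["ft_force"],s["t"]);print((np.array([.4523,.2758,.046])-p)/.15)
im,c=snap("m1")
E
```

```text
[0.45377196 0.27530966 0.15804265] 89.67441285471935 0.06856954643803381 [ 0.34377832  0.10473183 -0.18481357] 20.775
[-0.00981308  0.00326894 -0.74695103]
```

View pics/m1.png

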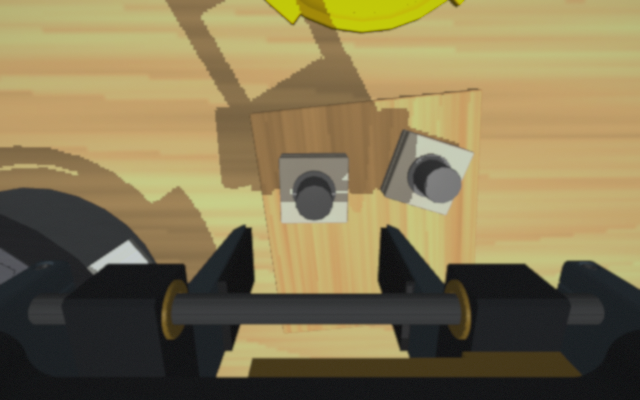

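>>> play_rows:
  plan:
    - [[-0.01, 0.003, -0.2, 0, 0.7], [-0.01, 0.003, -0.45, 0, 0.7], [-0.01, 0.003, -0.65, 0, 0.7], [-0.01, 0.003, -0.74, 0, 0.7], [-0.01, 0.003, -0.74, 0, 0.7], [-0.01, 0.003, -0.74, 0, 0.3], [-0.01, 0.003, -0.74, 0, 0], [-0.01, 0.003, -0.74, 0, 0]]
  grip_force: 40

```text
t: 21.82
position: [0.4527, 0.2763, 0.048]
eef_rot: [0.003, 1.0, 0.006, 0.006]
ft_force: [0.8, -0.4, 0.2]
gripper_width: 0.0365
```

>>> play_rows:
  plan:
    - [[0, 0, 0, 0, 0], [0, 0, 0, 0, 0], [0, 0, 0, 0, 0], [0, 0, 0, 0, 0]]

```text
t: 22.32
position: [0.4526, 0.2763, 0.0482]
eef_rot: [0.003, 1.0, 0.006, 0.006]
ft_force: [-1.0, -0.1, 0.9]
gripper_width: 0.0291
```

>>> play_rows:
  plan:
    - [[0, 0, 0.1, 0, 0], [0, 0, 0.3, 0, 0], [0, 0, 0.6, 0, 0], [0, 0, 0.9, 0, 0], [0, 0, 1, 0.008, 0], [0, 0, 1, 0.017, 0], [0, 0, 1, 0.017, 0]]

```text
t: 23.2
position: [0.4515, 0.2756, 0.1962]
eef_rot: [-0.024, 1.0, 0.005, 0.004]
ft_force: [0.8, -0.8, -2.3]
gripper_width: 0.0288
```

>>> play_rows:
  plan:
    - [[0.1, -0.1, 0.3, 0, 0], [0.3, -0.3, 0.4, 0, 0], [0.5, -0.6, 0.4, 0, 0], [0.75, -0.9, 0.4, 0, 0], [1, -1, 0.4, 0, 0], [1, -1, 0.4, 0, 0], [1, -1, 0.4, 0, 0]]

```text
t: 24.08
position: [0.6005, 0.1258, 0.2541]
eef_rot: [-0.024, 1.0, 0.005, 0.001]
ft_force: [-0.8, 0.5, -2.2]
gripper_width: 0.0293
```

```bash
python3 - <<'E'
from h import *
p,y,s=pose();print(p,y,s["gripper_width"],s["ft_force"],s["t"]);print((np.array([.6062,.0382,.083])-p)/.15)
im,c=snap("n1")
E
```

```text
[0.60046064 0.12576022 0.25412964] 92.7703987221682 0.02931379874276542 [-0.78875112  0.53917479 -2.17663845] 24.075
[ 0.03826238 -0.58373479 -1.14086427]
```

View pics/n1.png

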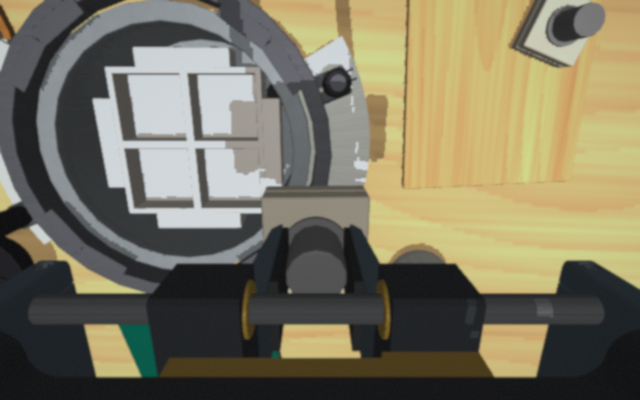

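>>> play_rows:
  plan:
    - [[0.02, -0.2, 0, 0, 0], [0.04, -0.45, 0, 0, 0], [0.038, -0.583, -0.15, 0, 0], [0.038, -0.583, -0.3, 0, 0], [0.038, -0.583, -0.4, 0, 0], [0.038, -0.583, -0.4, 0, 0], [0.038, -0.583, -0.4, 0, 0]]

```text
t: 25.0
position: [0.6065, 0.0392, 0.1957]
eef_rot: [-0.025, 1.0, 0.005, 0.003]
ft_force: [0.1, -0.5, -1.7]
gripper_width: 0.0291
```

```bash
python3 - <<'E'
from h import *
p,y,s=pose();print(p,y,s["gripper_width"],s["ft_force"],s["t"]);print((np.array([.6062,.0382,.083])-p)/.15)
im,c=snap("o1");im,c=snap("o2","scene");cv2.imwrite("pics/o2b.png",crop(im,240,180,400,300,5))
E
```

```text
[0.60645086 0.03924782 0.19569551] 92.86140585620213 0.029131579301445026 [ 0.0920007  -0.50128327 -1.70588323] 25.0
[-0.00167243 -0.0069855  -0.75130341]
```

View pics/o1.png

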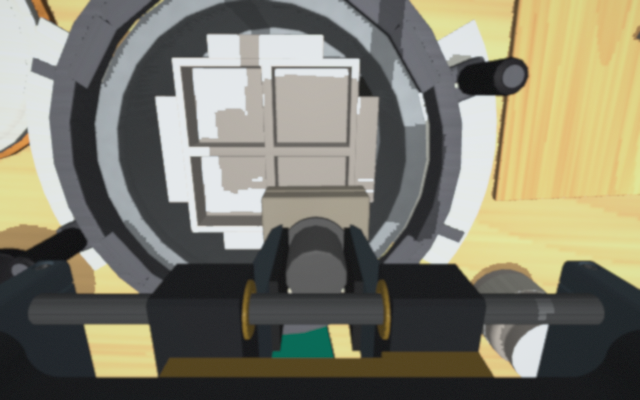

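View pics/o2b.png

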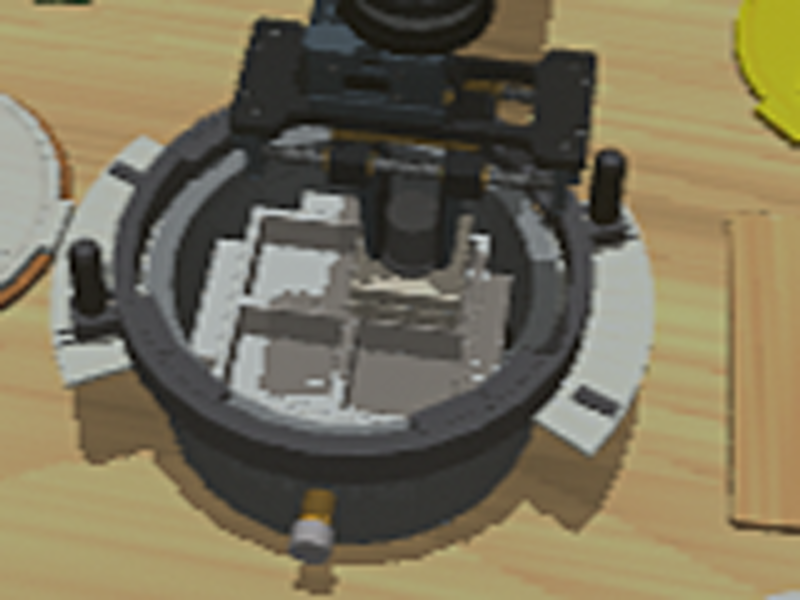

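>>> play_rows:
  plan:
    - [[-0.002, -0.006, -0.15, 0, 0], [-0.002, -0.006, -0.3, 0, 0], [-0.002, -0.006, -0.42, 0, 0], [-0.002, -0.006, -0.51, 0, 0], [-0.002, -0.006, -0.51, 0, 0]]

```text
t: 25.72
position: [0.6059, 0.0382, 0.1188]
eef_rot: [-0.025, 1.0, 0.005, 0.002]
ft_force: [0.1, -0.2, -2.5]
gripper_width: 0.029
```

```bash
python3 - <<'E'
from h import *
p,y,s=pose();print(p,y,s["gripper_width"],s["ft_force"],s["t"]);print((np.array([.6062,.0382,.083])-p)/.15)
E
```

```text
[0.60589422 0.03817412 0.11875898] 92.84597885250919 0.028983590955711642 [ 0.09823569 -0.21114464 -2.51975548] 25.725
[ 2.03850996e-03  1.72529848e-04 -2.38393224e-01]
```

>>> play_rows:
  plan:
    - [[0.002, 0, -0.04, 0, 0], [0.002, 0, -0.08, 0, 0], [0.002, 0, -0.12, 0, 0], [0.002, 0, -0.16, 0, 0], [0.002, 0, -0.2, 0, 0], [0.002, 0, -0.2, 0, 0]]

```text
t: 26.48
position: [0.6058, 0.0382, 0.0881]
eef_rot: [-0.025, 1.0, 0.005, 0.002]
ft_force: [0.8, -0.1, -3.2]
gripper_width: 0.0294
```

>>> play_rows:
  plan:
    - [[0.002, 0, -0.02, 0, 0], [0.002, 0, -0.032, 0, 0], [0.002, 0, -0.042, 0, 0], [0.002, 0, -0.05, 0, 0], [0.002, 0, -0.05, 0, 0]]

```text
t: 27.1
position: [0.6059, 0.0382, 0.0832]
eef_rot: [-0.025, 1.0, 0.005, 0.002]
ft_force: [-6.0, -0.2, 12.0]
gripper_width: 0.0292
```

It bottomed out at z = 0.0832 with 12 N, which matches "home". I'll release it and go back to look at the second mould.

>>> play_rows:
  plan:
    - [[0, 0, 0.01, 0, 0.55], [0, 0, 0.01, 0, 0.55], [0, 0, 0.01, 0, 0.55], [0, 0, 0.01, 0, 0.55], [0, 0, 0.2, 0, 0.55], [0, 0, 0.5, 0, 0.55], [0, 0, 0.8, 0, 0.6], [0, 0, 1, 0, 0.7]]

```text
t: 28.1
position: [0.6065, 0.0382, 0.2354]
eef_rot: [-0.025, 1.0, 0.005, 0.003]
ft_force: [-0.2, -0.0, -0.2]
gripper_width: 0.0616
```

>>> play_rows:
  plan:
    - [[-0.1, 0.3, 0.3, 0, 0.8], [-0.2, 0.6, 0.5, 0, 0.8], [-0.3, 0.9, 0.5, -0.03, 0.8], [-0.35, 1, 0.5, -0.06, 0.8], [-0.35, 1, 0.5, -0.06, 0.8]]

```text
t: 28.72
position: [0.5535, 0.1891, 0.3102]
eef_rot: [0.068, 0.998, 0.005, 0.004]
ft_force: [0.4, -0.7, 0.1]
gripper_width: 0.0726
```

>>> play_rows:
  plan:
    - [[-0.1, 0.4, 0, 0, 0.8], [-0.2, 0.8, 0, -0.03, 0.8], [-0.3, 1, 0, -0.05, 0.8], [-0.3, 1, 0, -0.05, 0.8], [-0.3, 1, 0, -0.05, 0.8]]

```text
t: 29.35
position: [0.5093, 0.3379, 0.31]
eef_rot: [0.146, 0.989, 0.004, 0.004]
ft_force: [-0.7, -0.4, -0.1]
gripper_width: 0.0731
```

```bash
python3 - <<'E'
from h import *
p,y,s=pose();print(p,y,s["gripper_width"],s["ft_force"],s["t"])
im,c=snap("p1")
E
```

```text
[0.50933614 0.33786164 0.31004258] 73.25827065258648 0.07311742283820964 [-0.73470653 -0.42179791 -0.08705959] 29.35
```

View pics/p1.png

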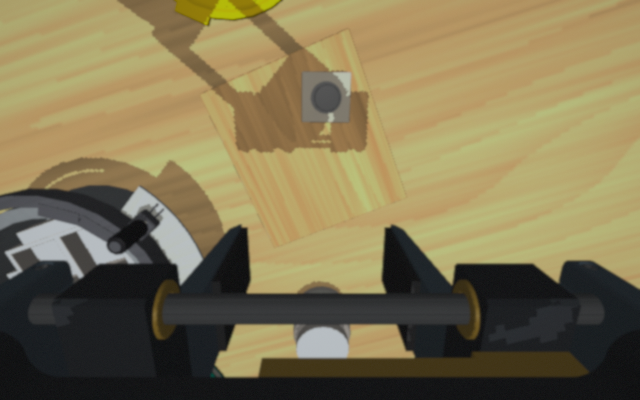

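```bash
python3 - <<'E'
from h import *
im,c=load("p1");cv2.imwrite("pics/p1b.png",crop(im,290,60,365,130,8))
E
```

```text
(no output)
```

View pics/p1b.png

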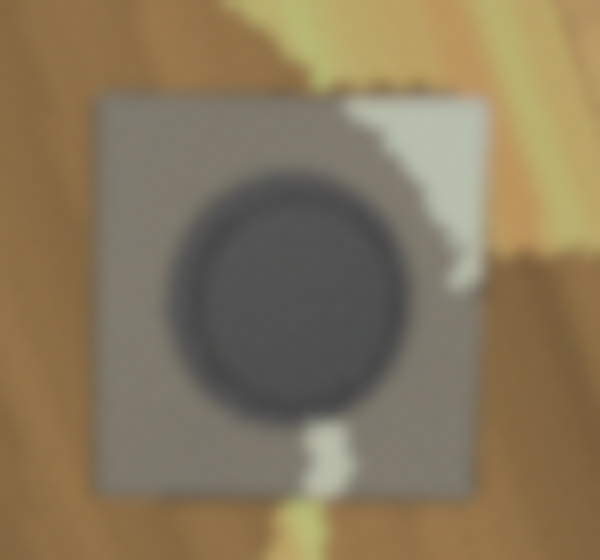

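```bash
python3 - <<'E'
from h import *
im,c=load("p1");p,y,s=pose()
D=lambda l:[(290+x/8,60+y/8) for x,y in l]
P=onz(c,D([(97,94),(489,94),(474,497),(98,495)]),.040)[:,:2];n=onz(c,D([(298,301)]),.074)[0];print(P.mean(0),n)
for i in range(4):
        v=P[(i+1)%4]-P[i];print(round(np.linalg.norm(v),4),np.degrees(np.arctan2(v[1],v[0])))
t=np.r_[(P.mean(0)+n[:2])/2,.046];print(t,(t-p)/.15,y)
E
```

```text
[0.43882405 0.37562754] [0.43851623 0.375639   0.074     ]
0.0591 73.26058942407857
0.0595 -17.255991235093436
0.0591 -107.1025839916279
0.0591 162.70270295453292
[0.43867014 0.37563327 0.046     ] [-0.47149719  0.25330249 -1.76096903] 73.20367386872718
```

>>> play_rows:
  plan:
    - [[-0.2, 0.1, -0.2, 0, 0.75], [-0.4, 0.2, -0.4, 0, 0.75], [-0.471, 0.253, -0.6, 0, 0.75], [-0.471, 0.253, -0.8, 0, 0.75], [-0.471, 0.253, -1, 0, 0.75], [-0.471, 0.253, -1, 0, 0.75], [-0.471, 0.253, -1, 0, 0.75]]

```text
t: 30.28
position: [0.44, 0.3754, 0.1614]
eef_rot: [0.147, 0.989, 0.005, 0.005]
ft_force: [-0.0, -0.0, -0.4]
gripper_width: 0.0688
```

```bash
python3 - <<'E'
from h import *
p,y,s=pose();print(p,y,s["gripper_width"],s["ft_force"],s["t"]);print((np.array([.4387,.3756,.047])-p)/.15)
E
```

```text
[0.4400104  0.37536823 0.16140274] 73.14489605773767 0.06883443776752919 [-0.02854302 -0.0244691  -0.40104405] 30.275
[-0.00873598  0.0015451  -0.76268496]
```

>>> play_rows:
  plan:
    - [[-0.01, 0.002, -0.2, 0, 0.7], [-0.01, 0.002, -0.45, 0, 0.7], [-0.01, 0.002, -0.65, 0, 0.7], [-0.01, 0.002, -0.76, 0, 0.7], [-0.01, 0.002, -0.76, 0, 0.7], [-0.01, 0.002, -0.76, 0, 0.3], [-0.01, 0.002, -0.76, 0, 0], [-0.01, 0.002, -0.76, 0, 0]]
  grip_force: 40

```text
t: 31.28
position: [0.4389, 0.376, 0.0483]
eef_rot: [0.147, 0.989, 0.005, 0.006]
ft_force: [-0.2, -0.1, 0.6]
gripper_width: 0.0368
```

>>> play_rows:
  plan:
    - [[0, 0, 0, 0, 0], [0, 0, 0, 0, 0], [0, 0, 0, 0, 0], [0, 0, 0, 0, 0]]

```text
t: 31.78
position: [0.4388, 0.376, 0.0483]
eef_rot: [0.147, 0.989, 0.005, 0.005]
ft_force: [-0.9, -0.2, 0.7]
gripper_width: 0.0292
```

>>> play_rows:
  plan:
    - [[0, 0, 0.1, 0, 0], [0, 0, 0.3, 0, 0], [0, 0, 0.6, 0, 0], [0, 0, 0.9, 0.03, 0], [0, 0, 1, 0.07, 0], [0, 0, 1, 0.109, 0], [0, 0, 1, 0.109, 0]]

```text
t: 32.65
position: [0.4388, 0.3759, 0.1991]
eef_rot: [-0.023, 1.0, 0.007, 0.005]
ft_force: [0.4, 0.4, -1.4]
gripper_width: 0.0289
```

>>> play_rows:
  plan:
    - [[0.1, -0.2, 0.3, 0, 0], [0.3, -0.5, 0.45, 0, 0], [0.5, -0.8, 0.45, 0, 0], [0.66, -1, 0.45, 0, 0], [0.66, -1, 0.45, 0, 0]]

```text
t: 33.28
position: [0.539, 0.2237, 0.2663]
eef_rot: [-0.02, 1.0, 0.006, 0.005]
ft_force: [0.1, 0.5, -2.0]
gripper_width: 0.0289
```

>>> play_rows:
  plan:
    - [[0, -0.3, 0, 0, 0], [0, -0.6, 0, 0, 0], [0, -0.9, 0, 0, 0], [0, -1, 0, 0, 0], [0, -1, 0, 0, 0]]

```text
t: 33.9
position: [0.5387, 0.074, 0.2663]
eef_rot: [-0.02, 1.0, 0.007, 0.005]
ft_force: [-0.2, 0.5, -2.0]
gripper_width: 0.0294
```

```bash
python3 - <<'E'
from h import *
p,y,s=pose();print(p,y,s["gripper_width"],s["ft_force"],s["t"]);print((np.array([.5378,-.0372,.195])-p)/.15)
im,c=snap("q1")
E
```

```text
[0.5387452  0.07402063 0.26627784] 92.25086263209924 0.029398048946125195 [-0.24538957  0.53806309 -2.0243023 ] 33.9
[-0.00630133 -0.7414709  -0.47518558]
```

View pics/q1.png

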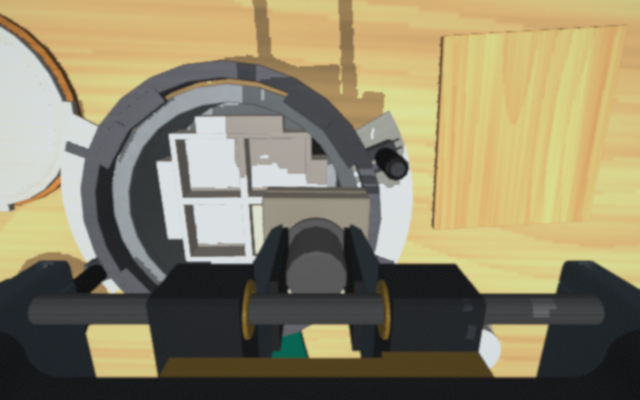

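>>> play_rows:
  plan:
    - [[-0.003, -0.3, 0, 0.004, 0], [-0.006, -0.6, 0, 0.004, 0], [-0.006, -0.74, -0.15, 0.004, 0], [-0.006, -0.74, -0.35, 0.004, 0], [-0.006, -0.74, -0.47, 0.004, 0], [-0.006, -0.74, -0.47, 0.004, 0], [-0.006, -0.74, -0.47, 0.004, 0]]

```text
t: 34.83
position: [0.5388, -0.0353, 0.1966]
eef_rot: [-0.027, 1.0, 0.007, 0.005]
ft_force: [-0.5, 0.2, -1.6]
gripper_width: 0.0292
```

```bash
python3 - <<'E'
from h import *
p,y,s=pose();print(p,y,s["gripper_width"],s["ft_force"],s["t"]);print((np.array([.5378,-.0372,.119])-p)/.15)
im,c=snap("r1")
E
```

```text
[ 0.53879633 -0.03526254  0.19660804] 93.10836325293234 0.02918639422221821 [-0.48970667  0.22350409 -1.56045622] 34.825
[-0.00664217 -0.01291639 -0.51738691]
```

View pics/r1.png

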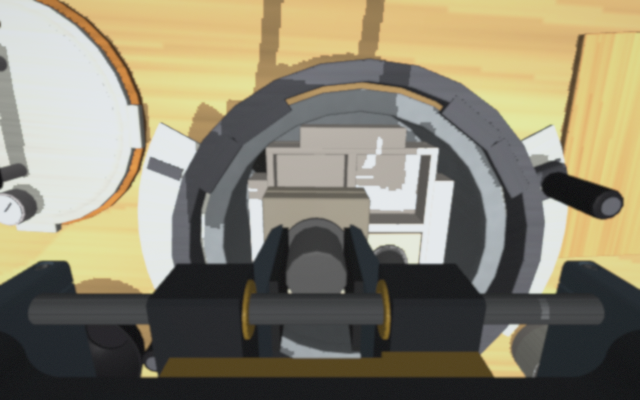

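>>> play_rows:
  plan:
    - [[-0.006, -0.013, -0.15, -0.001, 0], [-0.006, -0.013, -0.3, -0.001, 0], [-0.006, -0.013, -0.42, -0.001, 0], [-0.006, -0.013, -0.51, -0.001, 0], [-0.006, -0.013, -0.51, -0.001, 0]]

```text
t: 35.5
position: [0.5378, -0.0372, 0.12]
eef_rot: [-0.025, 1.0, 0.007, 0.005]
ft_force: [0.8, -1.0, -2.5]
gripper_width: 0.0292
```

```bash
python3 - <<'E'
from h import *
p,y,s=pose();print(p,y,s["gripper_width"],s["ft_force"],s["t"]);print((np.array([.5378,-.0372,.083])-p)/.15)
E
```

```text
[ 0.5377534  -0.03721851  0.12001744] 92.92515124880823 0.029244707297046174 [ 0.81858857 -0.98850255 -2.46608185] 35.5
[ 3.10673492e-04  1.23367249e-04 -2.46782952e-01]
```

>>> play_rows:
  plan:
    - [[0, 0, -0.04, 0, 0], [0, 0, -0.08, 0, 0], [0, 0, -0.12, 0, 0], [0, 0, -0.16, 0, 0], [0, 0, -0.2, 0, 0], [0, 0, -0.2, 0, 0]]

```text
t: 36.25
position: [0.5374, -0.0372, 0.0894]
eef_rot: [-0.025, 1.0, 0.007, 0.004]
ft_force: [0.4, 1.4, -1.5]
gripper_width: 0.029
```

>>> play_rows:
  plan:
    - [[0, 0, -0.02, 0, 0], [0, 0, -0.035, 0, 0], [0, 0, -0.048, 0, 0], [0, 0, -0.058, 0, 0], [0, 0, -0.058, 0, 0]]

```text
t: 36.88
position: [0.5374, -0.0371, 0.0832]
eef_rot: [-0.026, 1.0, 0.007, 0.005]
ft_force: [-5.8, 1.7, 14.4]
gripper_width: 0.0289
```

The second mould also bottomed at 0.0832 with 14 N. I'll release it, rise, and inspect the tray and board.

>>> play_rows:
  plan:
    - [[0, 0, 0.01, 0, 0.55], [0, 0, 0.01, 0, 0.55], [0, 0, 0.01, 0, 0.55], [0, 0, 0.01, 0, 0.55], [0, 0, 0.2, 0, 0.55], [0, 0, 0.5, 0, 0.55], [0, 0, 0.8, 0, 0.6], [0, 0, 1, 0, 0.7]]

```text
t: 37.88
position: [0.538, -0.0371, 0.2353]
eef_rot: [-0.026, 1.0, 0.007, 0.006]
ft_force: [1.5, 0.0, -0.8]
gripper_width: 0.0614
```

>>> play_rows:
  plan:
    - [[0.2, 0.1, 0.3, 0, 1], [0.4, 0.2, 0.6, 0, 1], [0.6, 0.25, 0.7, 0, 1], [0.7, 0.25, 0.7, 0, 1], [0.7, 0.25, 0.7, 0, 1]]

```text
t: 38.5
position: [0.6436, 0.0005, 0.3391]
eef_rot: [-0.026, 1.0, 0.007, 0.005]
ft_force: [-0.3, -0.3, -0.7]
gripper_width: 0.0907
```

```bash
python3 - <<'E'
from h import *
p,y,s=pose();print(p,y,s["gripper_width"],s["ft_force"],s["t"])
im,c=snap("s1");cv2.imwrite("pics/s1b.png",crop(im,150,0,490,230,2.3));im,c=snap("s2","scene")
E
```

```text
[6.43556230e-01 4.83403850e-04 3.39083154e-01] 92.9443286619393 0.09072784494951547 [-0.33484216 -0.29768417 -0.70256236] 38.5
```

View pics/s1b.png

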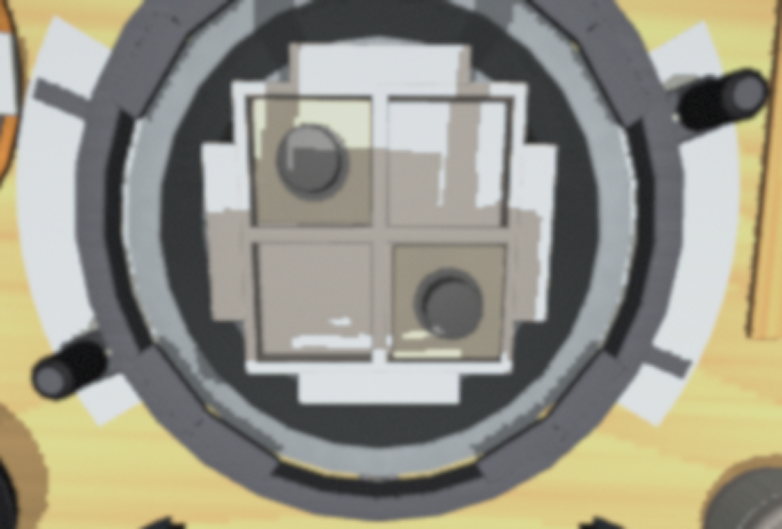

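View pics/s2.png

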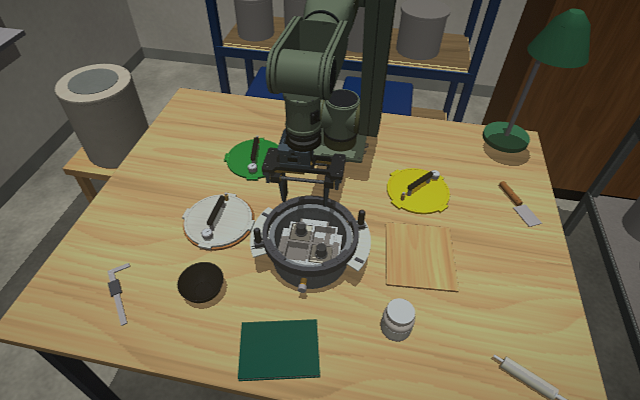

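Both moulds sit flush in their recesses and the board is empty. Back to the lid.

>>> play_rows:
  plan:
    - [[-0.1, -0.35, 0, 0, 1], [-0.2, -0.7, 0, -0.01, 1], [-0.3, -1, 0, -0.02, 1], [-0.3, -1, 0, -0.02, 1], [-0.3, -1, 0, -0.02, 1]]

```text
t: 39.22
position: [0.5969, -0.1493, 0.3398]
eef_rot: [0.006, 1.0, 0.007, 0.006]
ft_force: [-1.3, 0.3, -1.0]
gripper_width: 0.0912
```

>>> play_rows:
  plan:
    - [[-0.1, -0.35, -0.1, 0, 1], [-0.25, -0.7, -0.25, 0, 1], [-0.35, -1, -0.35, 0, 1], [-0.35, -1, -0.35, 0, 1], [-0.35, -1, -0.35, 0, 1]]

```text
t: 39.85
position: [0.5452, -0.2979, 0.2875]
eef_rot: [0.005, 1.0, 0.008, 0.006]
ft_force: [-0.5, -0.3, 0.6]
gripper_width: 0.0911
```

```bash
python3 - <<'E'
from h import *
im,c=load("s1");D=lambda l:[(150+x/2.3,y/2.3) for x,y in l]
P=onz(c,D([(55,378),(744,93)]),.177)[:,:2];v=P[1]-P[0];print(P,P.mean(0),np.linalg.norm(v),np.degrees(np.arctan2(v[1],v[0])))
p,y,s=pose();print(p,y,s["gripper_width"],s["ft_force"],s["t"])
im,c=snap("t1")
E
```

```text
[[ 0.63404877 -0.13620695]
 [ 0.50861159  0.13706152]] [5.71330182e-01 4.27282395e-04] 0.3006827921853403 114.65632763430978
[ 0.54515575 -0.29789948  0.28753757] 89.38788005925325 0.09110872376903204 [-0.51769218 -0.28783282  0.57699204] 39.85
```

View pics/t1.png

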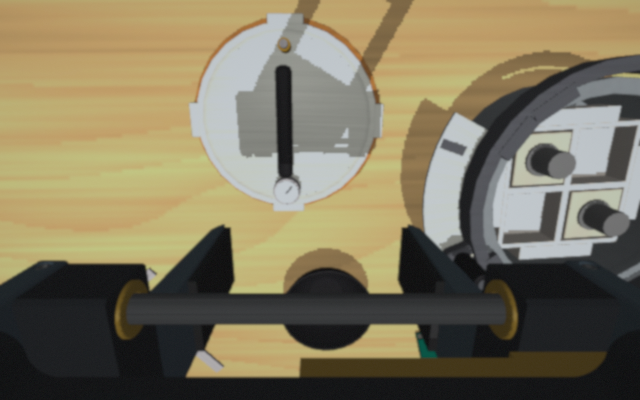

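```bash
python3 - <<'E'
from h import *
im,c=load("t1");p,y,s=pose()
g=im.max(2).astype(int);m=(g<60).astype(np.uint8);m[:, :265]=0;m[:,310:]=0;m[:60]=0;m[182:]=0
n,l,st,_=cv2.connectedComponentsWithStats(m);i=1+st[1:,4].argmax();print(st[i])
pts=np.argwhere(l==i)[:,::-1].astype(float)
P=onz(c,pts,.071)[:,:2];print(cv2.minAreaRect((P*1000).astype(np.float32)))
e=P[P[:,0].argsort()];a,b=e[:10].mean(0),e[-10:].mean(0);print(a,b,(a+b)/2,np.degrees(np.arctan2(*(b-a)[::-1])))
lug=onz(c,[(287,18),(288,208),(193,119),(380,120)],.02)[:,:2];print(lug,lug[:2].mean(0),lug[2:].mean(0))
E
```

```text
[ 276   66   16  112 1554]
((495.0398864746094, -328.6066589355469), (15.738972663879395, 120.01679992675781), 88.76705932617188)
[ 0.43544562 -0.32901639] [ 0.55479874 -0.32821765] [ 0.49512218 -0.32861702] 0.38343367532328443
[[ 0.3806703  -0.32434857]
 [ 0.61071348 -0.33144167]
 [ 0.49206059 -0.44491363]
 [ 0.49613197 -0.21235013]] [ 0.49569189 -0.32789512] [ 0.49409628 -0.32863188]
```

>>> play_rows:
  plan:
    - [[-0.15, -0.1, -0.2, -0.002, 1], [-0.334, -0.207, -0.4, -0.002, 1], [-0.334, -0.207, -0.6, -0.002, 1], [-0.334, -0.207, -0.8, -0.002, 1], [-0.334, -0.207, -1, -0.002, 1], [-0.334, -0.207, -1, -0.002, 1], [-0.334, -0.207, -1, -0.002, 1]]

```text
t: 40.78
position: [0.4967, -0.3284, 0.1395]
eef_rot: [0.007, 1.0, 0.007, 0.007]
ft_force: [0.3, -0.4, 0.3]
gripper_width: 0.0909
```

```bash
python3 - <<'E'
from h import *
p,y,s=pose();print(p,y,s["gripper_width"],s["ft_force"],s["t"]);print((np.array([.4951,-.3292,.0437])-p)/.15)
E
```

```text
[ 0.49668602 -0.32843532  0.13947911] 89.15920116882148 0.0909103141356578 [ 0.28145889 -0.37865147  0.26741113] 40.775
[-0.01057345 -0.00509786 -0.63852741]
```

>>> play_rows:
  plan:
    - [[-0.01, -0.005, -0.2, 0, 1], [-0.01, -0.005, -0.4, 0, 0.7], [-0.01, -0.005, -0.58, 0, 0.7], [-0.01, -0.005, -0.632, 0, 0.6], [-0.01, -0.005, -0.632, 0, 0.5], [-0.01, -0.005, -0.632, 0, 0], [-0.01, -0.005, -0.632, 0, 0], [-0.01, -0.005, -0.632, 0, 0]]
  grip_force: 55

```text
t: 41.78
position: [0.4954, -0.3294, 0.0453]
eef_rot: [0.007, 1.0, 0.006, 0.008]
ft_force: [-0.1, -0.2, -0.6]
gripper_width: 0.0236
```

>>> play_rows:
  plan:
    - [[0, 0, 0, 0, 0], [0, 0, 0, 0, 0], [0, 0, 0, 0, 0], [0, 0, 0, 0, 0], [0, 0, 0, 0, 0], [0, 0, 0, 0, 0]]

```text
t: 42.52
position: [0.4953, -0.3295, 0.0453]
eef_rot: [0.007, 1.0, 0.006, 0.008]
ft_force: [-1.2, 0.3, 0.1]
gripper_width: 0.0178
```

```bash
python3 - <<'E'
from h import *
p,y,s=pose();print(p,y,s["gripper_width"],s["ft_force"],s["t"])
E
```

```text
[ 0.49534284 -0.32947338  0.04533441] 89.15864613591496 0.017772775229416678 [-1.1846449   0.33931448  0.12603408] 42.525
```

>>> play_rows:
  plan:
    - [[0, 0, 0.04, 0, 0], [0, 0, 0.1, 0, 0], [0, 0, 0.25, 0, 0], [0, 0, 0.5, 0, 0], [0, 0, 0.75, 0, 0], [0, 0, 1, 0, 0], [0, 0, 1, 0, 0]]

```text
t: 43.4
position: [0.497, -0.3305, 0.1984]
eef_rot: [0.007, 1.0, 0.004, 0.011]
ft_force: [-0.5, -0.3, -7.1]
gripper_width: 0.0177
```

>>> play_rows:
  plan:
    - [[0, 0, 0.2, 0, 0], [0.05, 0.1, 0.45, 0, 0], [0.15, 0.35, 0.5, 0.01, 0], [0.25, 0.65, 0.5, 0.02, 0], [0.3, 0.9, 0.5, 0.02, 0], [0.35, 1, 0.5, 0.02, 0], [0.35, 1, 0.5, 0.02, 0]]

```text
t: 44.28
position: [0.5493, -0.1797, 0.2716]
eef_rot: [-0.025, 1.0, 0.005, 0.009]
ft_force: [0.7, 0.1, -7.1]
gripper_width: 0.0178
```

```bash
python3 - <<'E'
from h import *
p,y,s=pose();print(p,y,s["gripper_width"],s["ft_force"],s["t"]);print((np.array([.5717,.0007,.21])-p)/.15)
E
```

```text
[ 0.54932613 -0.17966363  0.27157214] 92.87507740656129 0.01782689966220968 [ 0.68625617  0.14198205 -7.09177127] 44.275
[ 0.14915915  1.20242417 -0.4104809 ]
```

>>> play_rows:
  plan:
    - [[0.05, 0.3, 0, 0, 0], [0.1, 0.6, 0, 0, 0], [0.14, 0.9, 0, 0, 0], [0.15, 1, 0, 0, 0], [0.15, 1, 0, 0, 0]]

```text
t: 44.9
position: [0.5717, -0.0302, 0.2709]
eef_rot: [-0.025, 1.0, 0.004, 0.009]
ft_force: [0.0, -1.3, -6.9]
gripper_width: 0.0174
```

>>> play_rows:
  plan:
    - [[0, 0.1, 0, 0, 0], [0, 0.2, 0, 0, 0], [0, 0.2, -0.15, 0, 0], [0, 0.2, -0.3, 0, 0], [0, 0.2, -0.4, 0, 0], [0, 0.2, -0.4, 0, 0], [0, 0.2, -0.4, 0, 0]]

```text
t: 45.78
position: [0.5724, -0.0002, 0.2119]
eef_rot: [-0.025, 1.0, 0.004, 0.01]
ft_force: [0.0, -0.4, -6.9]
gripper_width: 0.0177
```

```bash
python3 - <<'E'
from h import *
p,y,s=pose();print(p,y,s["gripper_width"],s["ft_force"],s["t"]);print((np.array([.5717,.0007,.18])-p)/.15)
im,c=snap("u1","scene");cv2.imwrite("pics/u1b.png",crop(im,240,160,400,280,5))
im,c=snap("u2","side");cv2.imwrite("pics/u2b.png",crop(im,280,100,440,220,5))
im,c=snap("u3")
E
```

```text
[ 5.72417916e-01 -2.08864338e-04  2.11865434e-01] 92.90212274556349 0.01773327157987244 [ 0.00824392 -0.44474391 -6.92897992] 45.775
[-0.0047861   0.0060591  -0.21243622]
```

View pics/u1b.png

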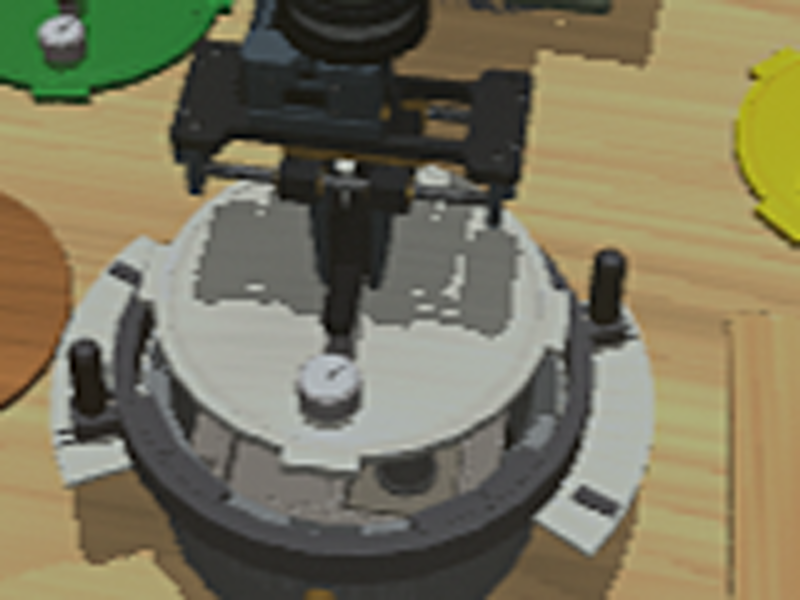

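View pics/u2b.png

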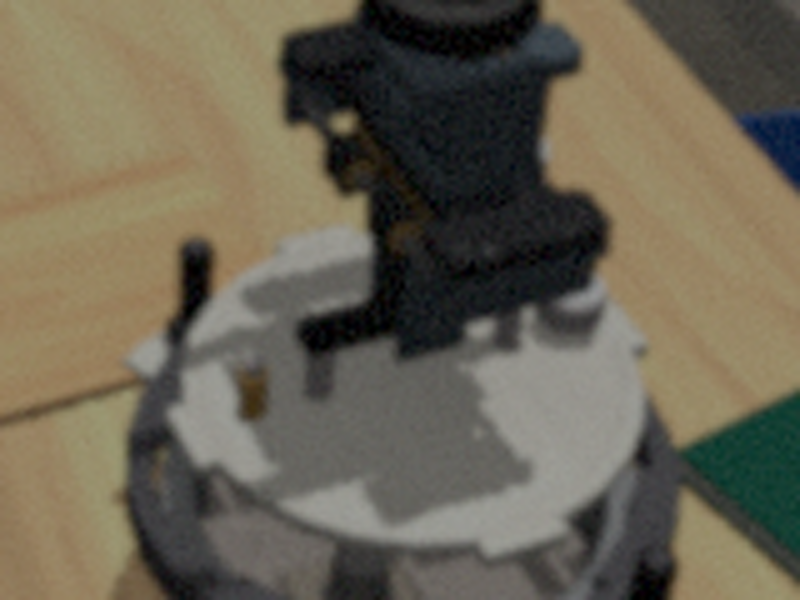

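View pics/u3.png

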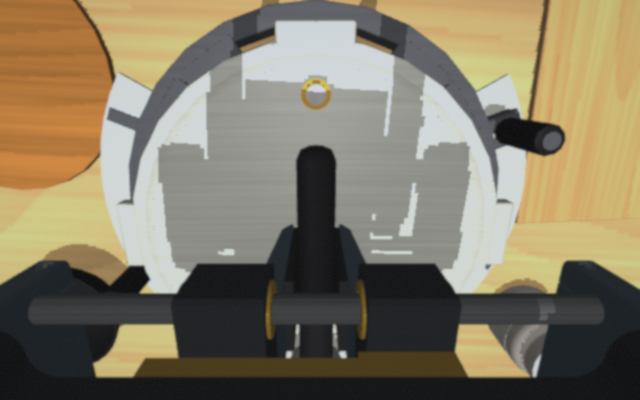

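>>> play_rows:
  plan:
    - [[-0.005, 0.006, -0.08, 0, 0], [-0.005, 0.006, -0.16, 0, 0], [-0.005, 0.006, -0.22, 0, 0], [-0.005, 0.006, -0.28, 0, 0], [-0.005, 0.006, -0.32, 0, 0], [-0.005, 0.006, -0.36, 0, 0], [-0.005, 0.006, -0.36, 0, 0]]

```text
t: 46.8
position: [0.5712, 0.0006, 0.1575]
eef_rot: [-0.025, 1.0, 0.004, 0.009]
ft_force: [0.2, 0.2, -6.9]
gripper_width: 0.0176
```

```bash
python3 - <<'E'
from h import *
p,y,s=pose();print(p,y,s["gripper_width"],s["ft_force"],s["wrist_torque"],s["t"]);print((np.array([.5717,.0007,.1495])-p)/.15)
E
```

```text
[0.57121355 0.00064989 0.15745418] 92.90410711592588 0.017638493841262703 [ 0.23842837  0.20793171 -6.90416136] [-0.00909128  0.10640994  0.01036646] 46.8
[ 0.00324299  0.00033406 -0.05302784]
```

>>> play_rows:
  plan:
    - [[0.003, 0, -0.02, 0, 0], [0.003, 0, -0.035, 0, 0], [0.003, 0, -0.045, 0, 0], [0.003, 0, -0.053, 0, 0], [0.003, 0, -0.053, 0, 0]]

```text
t: 47.42
position: [0.5718, 0.0007, 0.1503]
eef_rot: [-0.025, 1.0, 0.004, 0.01]
ft_force: [-1.2, 0.4, -0.3]
gripper_width: 0.0179
```

The lid landed at exactly the expected height of 0.1503. I'll release it and inspect.

>>> play_rows:
  plan:
    - [[0, 0, 0, 0, 0.4], [0, 0, 0, 0, 0.5], [0, 0, 0, 0, 0.5], [0, 0, 0, 0, 0.5], [0, 0, 0.1, 0, 0.5], [0, 0, 0.4, 0, 0.7], [0, 0, 0.8, 0, 1], [0, 0, 1, 0, 1]]

```text
t: 48.42
position: [0.5729, 0.0007, 0.3053]
eef_rot: [-0.025, 1.0, 0.004, 0.013]
ft_force: [1.1, -0.3, -1.1]
gripper_width: 0.073
```

>>> play_rows:
  plan:
    - [[0.15, 0, 0.1, 0, 1], [0.35, 0, 0.1, 0, 1], [0.45, 0, 0.1, 0, 1], [0.45, 0, 0.1, 0, 1]]

```text
t: 48.92
position: [0.641, 0.0006, 0.3206]
eef_rot: [-0.025, 1.0, 0.004, 0.013]
ft_force: [-0.3, -0.6, -1.1]
gripper_width: 0.0911
```

```bash
python3 - <<'E'
from h import *
p,y,s=pose();print(p,y,s["gripper_width"],s["ft_force"],s["t"])
im,c=snap("v1");cv2.imwrite("pics/v1b.png",crop(im,130,0,490,250,2.2))
im,c=snap("v2","scene");cv2.imwrite("pics/v2b.png",crop(im,240,180,400,300,5))
E
```

```text
[0.64101443 0.00064632 0.32056959] 92.91021873424255 0.0910683144703684 [-0.29855873 -0.61209282 -1.12892356] 48.925
```

View pics/v1b.png

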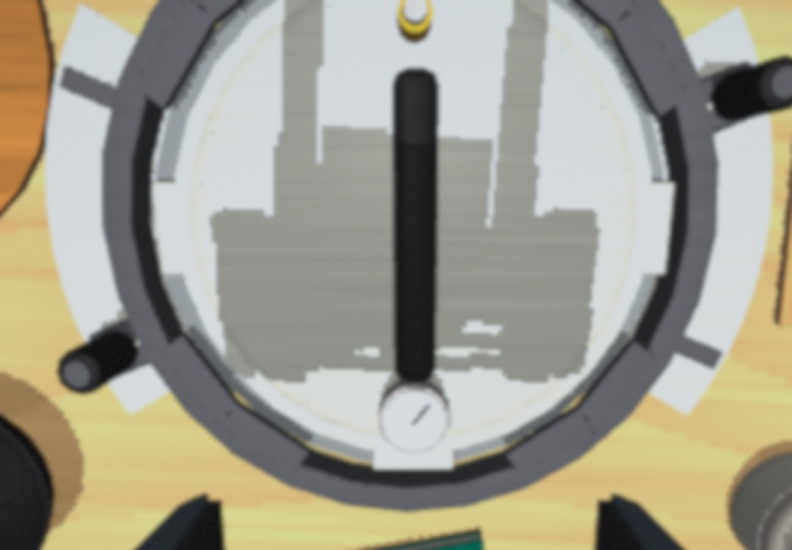

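View pics/v2b.png

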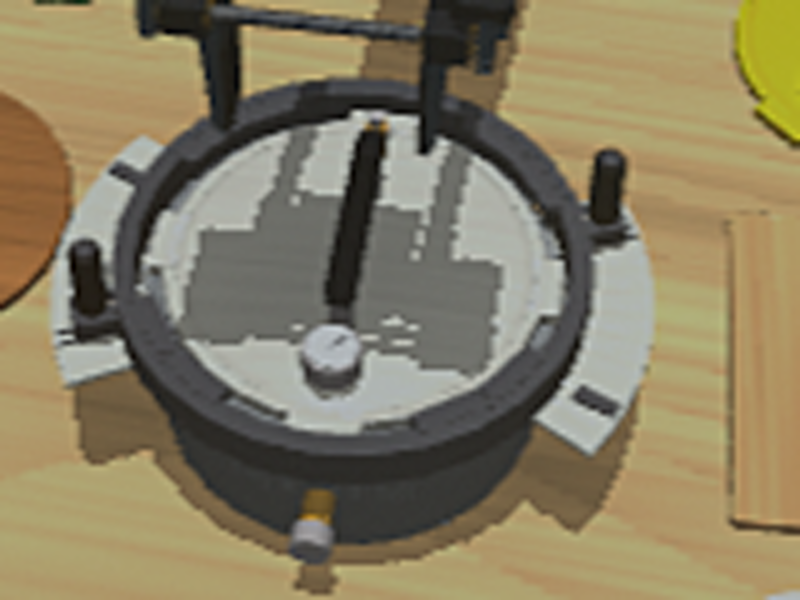

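>>> play_rows:
  plan:
    - [[-0.2, 0.2, 0, -0.055, 1], [-0.4, 0.4, 0, -0.11, 1], [-0.6, 0.65, 0, -0.165, 1], [-0.8, 0.85, 0, -0.22, 1], [-0.884, 0.912, 0, -0.275, 1], [-0.884, 0.912, 0, -0.33, 1], [-0.884, 0.912, -0.15, -0.379, 1], [-0.884, 0.912, -0.3, -0.379, 1]]

```text
t: 50.02
position: [0.5066, 0.1374, 0.2762]
eef_rot: [0.54, 0.842, -0.003, 0.013]
ft_force: [0.4, -0.7, -0.4]
gripper_width: 0.0912
```

```bash
python3 - <<'E'
from h import *
p,y,s=pose();print(p,y,s["gripper_width"],s["ft_force"],s["t"]);print((np.array([.5084,.1374,.152])-p)/.15,(24.7-y)/180)
im,c=snap("w1");print(proj(c,[[.5084,.1374,.177]]))
E
```

```text
[0.50657798 0.13742367 0.27623908] 24.658392527850378 0.09124438998503248 [ 0.35216591 -0.72771411 -0.3592857 ] 50.025
[ 1.21468312e-02 -1.57797658e-04 -8.28260504e-01] 0.00023115262305345316
[[316.55589791 199.09434623]]
```

View pics/w1.png

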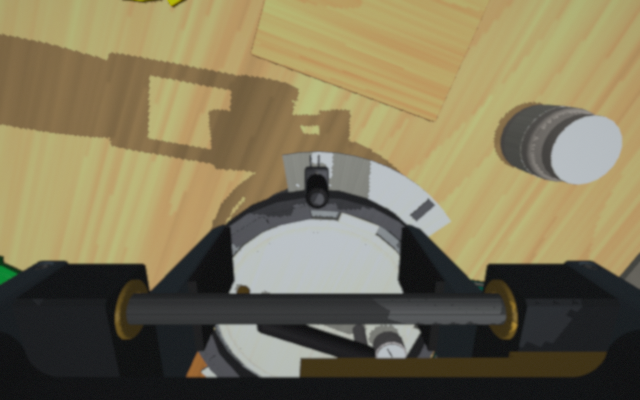

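Post top at (317,198), matching the prediction. I'll descend and grip.

>>> play_rows:
  plan:
    - [[0.012, 0, -0.25, 0, 1], [0.012, 0, -0.5, 0, 1], [0.012, 0, -0.7, 0, 1], [0.012, 0, -0.82, 0, 1], [0.012, 0, -0.82, 0, 1], [0.012, 0, -0.82, 0, 0], [0.012, 0, -0.82, 0, 0], [0.012, 0, -0.82, 0, 0]]
  grip_force: 30

```text
t: 51.08
position: [0.507, 0.137, 0.1506]
eef_rot: [0.54, 0.842, -0.005, 0.012]
ft_force: [0.1, -0.0, -0.0]
gripper_width: 0.0641
```

>>> play_rows:
  plan:
    - [[0, 0, 0, 0, 0], [0, 0, 0, 0, 0], [0, 0, 0, 0, 0], [0, 0, 0, 0, 0], [0, 0, 0, 0, 0], [0, 0, 0, 0, 0], [0, 0, 0, 0, 0]]

```text
t: 51.95
position: [0.5074, 0.1372, 0.1507]
eef_rot: [0.54, 0.842, -0.005, 0.012]
ft_force: [2.1, 1.0, -1.5]
gripper_width: 0.0194
```

```bash
python3 - <<'E'
from h import *
p,y,s=pose();print(p,y,s["gripper_width"],s["ft_force"],s["t"])
C=np.array([.5717,.0006]);v=p[:2]-C;a0=np.arctan2(v[1],v[0]);r=np.linalg.norm(v);print(np.degrees(a0),r)
for t in np.arange(0,45,4):
    a=a0-np.radians(t);q=C+r*np.array([np.cos(a),np.sin(a)])-p[:2];print(t,np.round(q/.15,3),round(-t/180,3))
E
```

```text
[0.50737622 0.13721149 0.15068659] 24.696876955533014 0.019383120246460044 [ 2.10519519  1.00393375 -1.53254898] 51.95
115.21348914112171 0.1509975130742637
0 [0. 0.] 0.0
4 [0.065 0.028] -0.022
8 [0.131 0.051] -0.044
12 [0.199 0.069] -0.067
16 [0.268 0.083] -0.089
20 [0.337 0.092] -0.111
24 [0.408 0.096] -0.133
28 [0.478 0.095] -0.156
32 [0.548 0.089] -0.178
36 [0.617 0.078] -0.2
40 [0.686 0.063] -0.222
44 [0.753 0.042] -0.244
```

>>> play_rows:
  plan:
    - [[0.065, 0.028, 0, -0.022, 0], [0.131, 0.051, 0, -0.044, 0], [0.199, 0.069, 0, -0.067, 0], [0.268, 0.083, 0, -0.089, 0], [0.337, 0.092, 0, -0.111, 0], [0.408, 0.096, 0, -0.133, 0], [0.478, 0.095, 0, -0.156, 0], [0.548, 0.089, 0, -0.178, 0]]

```text
t: 52.95
position: [0.5886, 0.1506, 0.1507]
eef_rot: [0.751, 0.66, -0.009, 0.009]
ft_force: [-1.3, 0.6, 2.3]
gripper_width: 0.0194
```

```bash
python3 - <<'E'
from h import *
p,y,s=pose();print(p,y,s["gripper_width"],s["ft_force"],s["t"])
C=np.array([.5717,.0006]);v=p[:2]-C;a0=np.arctan2(v[1],v[0]);r=np.linalg.norm(v);print(np.degrees(a0),r)
for t in (78,74,70.3):
    a=np.radians(t);q=C+.151*np.array([np.cos(a),np.sin(a)])-p[:2];print(t,np.round(q/.15,3),round((t-90-y)/180,3))
E
```

```text
[0.58864966 0.15061328 0.15068569] -7.432855612188103 0.01935976027774388 [-1.33378089  0.56217274  2.32213788] 52.95
83.55361962275572 0.15096779627344534
78 [ 0.096 -0.015] -0.025
74 [ 0.164 -0.032] -0.048
70.3 [ 0.226 -0.052] -0.068
```

>>> play_rows:
  plan:
    - [[0.05, -0.007, 0, -0.013, 0], [0.096, -0.015, 0, -0.025, 0], [0.164, -0.032, 0, -0.048, 0], [0.226, -0.052, 0, -0.068, 0], [0.226, -0.052, 0, -0.068, 0], [0.226, -0.052, 0, -0.068, 0]]

```text
t: 53.7
position: [0.6232, 0.1427, 0.1507]
eef_rot: [0.817, 0.576, -0.009, 0.009]
ft_force: [1.3, 0.5, -0.4]
gripper_width: 0.0194
```

```bash
python3 - <<'E'
from h import *
p,y,s=pose();print(p,y,s["gripper_width"],s["ft_force"],s["t"])
C=np.array([.5717,.0006]);v=p[:2]-C;a0=np.arctan2(v[1],v[0]);r=np.linalg.norm(v);print(np.degrees(a0),r)
E
```

```text
[0.6231912  0.1426511  0.15069862] -19.646906019575113 0.019373037888603884 [ 1.32108547  0.4624019  -0.36316464] 53.7
70.07524789445294 0.151095530828216
```

>>> play_rows:
  plan:
    - [[0, 0, 0, 0, 0.6], [0, 0, 0, 0, 0.6], [0, 0, 0, 0, 1], [0, 0, 0, 0, 1], [0, 0, 0.3, 0, 1], [0, 0, 0.6, 0, 1], [0, 0, 0.8, 0, 1], [0, 0, 0.8, 0, 1]]

```text
t: 54.7
position: [0.6243, 0.1429, 0.2736]
eef_rot: [0.817, 0.576, -0.007, 0.01]
ft_force: [0.8, -0.1, -0.1]
gripper_width: 0.0905
```

```bash
python3 - <<'E'
from h import *
p,y,s=pose();print(p,y,s["gripper_width"],s["ft_force"],s["t"])
im,c=snap("x1");cv2.imwrite("pics/x1b.png",crop(im,250,130,390,240,5.5))
im,c=snap("x2","scene");cv2.imwrite("pics/x2b.png",crop(im,240,180,400,300,5))
E
```

```text
[0.62430345 0.14291197 0.27358948] -19.64743389874152 0.09048723729667421 [ 0.83695649 -0.09357039 -0.10449403] 54.7
```

View pics/x1b.png

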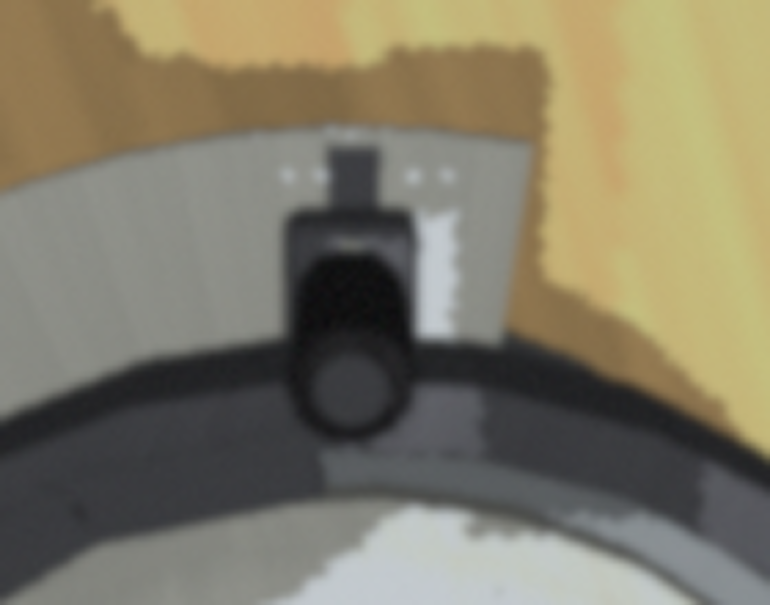

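View pics/x2b.png

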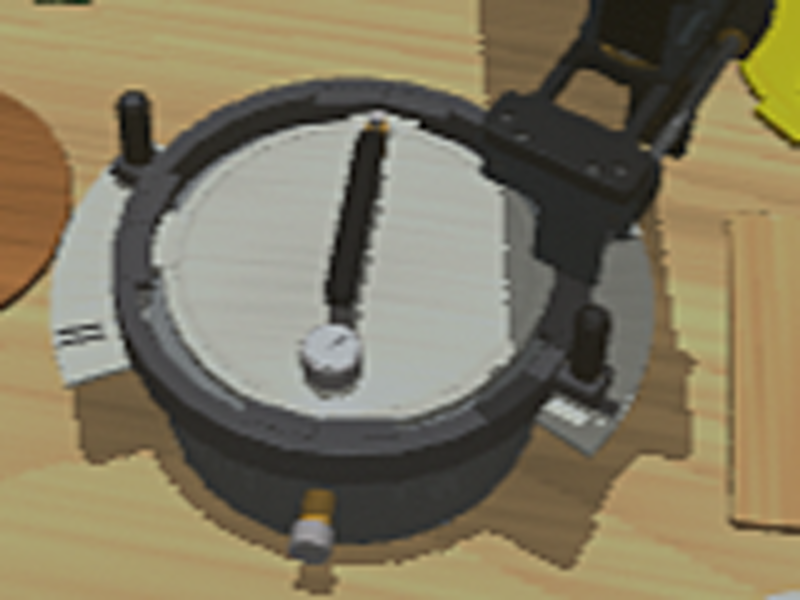

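The arm stands right over the locked bar: arm centre at column 350 and bar at 354 in the crop, well under 1°. I'll back away for a final look.

>>> play_rows:
  plan:
    - [[-0.1, 0, 0.4, 0, 1], [-0.3, 0.3, 0.8, 0, 1], [-0.5, 0.6, 1, 0, 1], [-0.7, 0.9, 1, 0, 1], [-0.7, 0.9, 1, 0, 1], [-0.7, 0.9, 1, 0, 1]]

```text
t: 55.55
position: [0.5175, 0.2776, 0.418]
eef_rot: [0.817, 0.576, -0.012, 0.009]
ft_force: [1.1, -0.3, -0.0]
gripper_width: 0.0912
```

```bash
python3 - <<'E'
from h import *
p,y,s=pose();print(p,s["t"])
im,c=snap("y1","scene");cv2.imwrite("pics/y1b.png",crop(im,160,130,480,350,2.4))
im,c=snap("y2","side");cv2.imwrite("pics/y2b.png",crop(im,290,130,450,250,5))
E
```

```text
[0.51747679 0.27756423 0.41799272] 55.55
```

View pics/y1b.png

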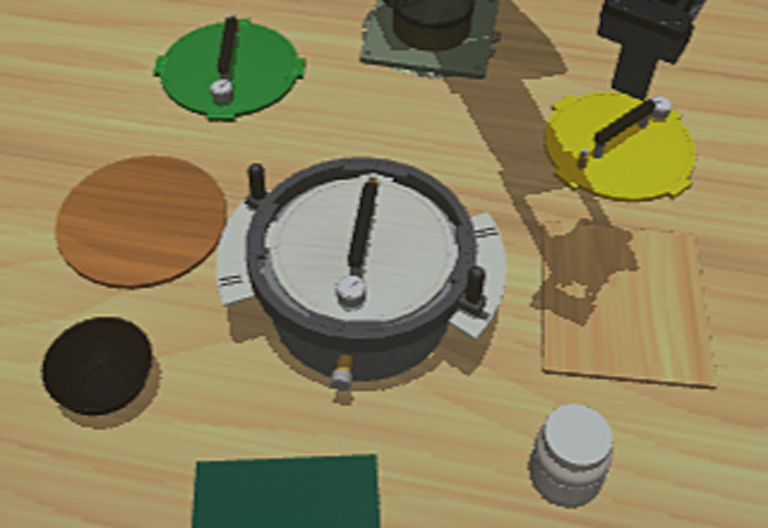

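View pics/y2b.png

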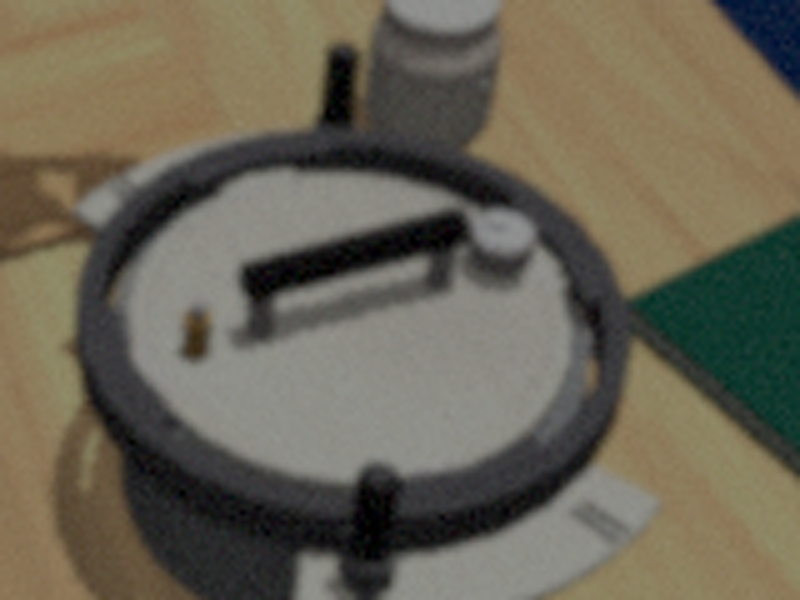

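The lid is flat and locked, the board and batt are empty, and the bowl, tub and decoy lids haven't moved. Handing the job in.

```bash
python3 -c "
from workcell import *
print(close_job())"
```

```text
the job is handed in; nothing more can be done
None
```

The pot is loaded and locked, and I handed the job in at about 56 s.

- **Opening:** I turned the ring back to the open marks and laid the lid flat on the batt.
- **Moulds:** The ware board held two moulds. I pressed one into recess0 and one into recess3, both neck up. Each stopped at the tool height that means fully home (0.0832 m), at 12 and 14 N. A picture before closing showed both flush with the tray and the board empty.
- **Closing:** The lid landed flat at the expected height (0.1503 m). I turned the ring until its arms stood over the broad locked bars, less than about 1° off in the wrist picture.

The last pictures show the bowl, the tub and the green and yellow lids where they started, and the robot clear of everything. No check failed. The only disagreement was between pot-centre estimates from different features and views, by 1–2 mm, within the fit clearances. I saw no knocked mould and no slip of the grip.

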